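# Book in two stock bins under the packing shelf with the reader wand

### The arm

A 6-joint arm with a two-finger parallel gripper is mounted at the origin on the work surface. World frame = base frame: x ahead of the robot, y to its left, z up, the work surface at z = 0. Lengths are in m, angles in rad, forces in N, time in s.
With the tool pointing down it reaches from about 0.3 to 0.825 m from the base axis. Payload 5.4 kg.
Tool frame: the origin (TCP) lies at the very end of the fingers, on their centre line; the grasp point (between the pads) lies 19 mm behind it (grip_depth is the distance from the TCP to the grasp point, in m); z points along the fingers, y is the line along which they close (so a half turn about z gives the same grasp; the last joint's range is limited). The gripper opens to 92 mm and grips with 3 to 60 N. Pads are 20 mm wide; open, the fingers measure 128 mm over their backs; the gripper's body (75 mm by 189 mm) begins 69 mm behind the grasp point.
Start: joints at [1.108, 0.158, 1.597, -0, 1.386, -0.21], TCP at [0.144, 0.557, 0.187] pointing down, gripper open.
Joint ranges: [-2.91, 2.91], [-0.94, 2.29], [0.18, 2.7], [-1.29, 4.43], [0.17, 2.64], [-3, 3]. Speed limits (rad/s): [2.57, 2.57, 3.14, 3.14, 3.14, 3.14].

### API

Orientations are given as a unit quaternion [w, x, y, z].
In Python, from workcell import read_state, grab_frame, get_calibration, finish_job, find_in, outline_of, grip_depth gives the robot as it stands.
- The arm moves only by the tool arm_command, never from a script. Its argument "increments" is a list of rows, each a list of 2 entries, a list of its own where there are three numbers: the shift along the world's x, y, z scaled (see below), then the turn about the world's z scaled (see below). In form: [[[tx, ty, tz], twist], ...]. A call has 1 to 12 rows; each row shifts and turns the commanded pose from where the row before left it; what a row does not reach is not made up. The controller multiplies each number of a shift by 3 cm and each number of a turn by 180 degrees. A row lasts 1/10 s, in which the tool goes at most 50 mm and 8.59 degrees, less where a joint would pass 70% of its speed; a pose out of reach is approached as far as the arm can. A call with a number of a shift or a turn outside -1 to 1 is refused whole. A call with a gripper value outside its range is refused whole. "jaw" is the closure, from 0 (fully open) to 1 (shut), set as the call begins (left out, the last holds). The fingers move at their own pace and stop on an object; the grip force is fixed at half the most. Time passes only in rows, so rows that do not move let the fingers close. It gives the time, the measured TCP pose, the force, the opening and the grip force at its end, in the units of the state.
- read_state(): the state, without advancing time (a new reading comes with each control period).
- grab_frame(name): name is "side" or "top" or "wrist"; returns the picture (400x640x3 uint8, blue, green, red); there is no depth.
- get_calibration(name): a dict with "camera_matrix" (3x3 intrinsics, pixels), "pose" (4x4, takes a point from camera to world coordinates). Camera axes: x right, y down, z forward; pixel columns grow to the right and rows downward; lengths in m; the calibration is good to about 2 mm. A picture is of the moment at which its call begins: read the wrist's pose just before it. get_calibration takes no time and is no camera call; for the wrist camera it gives the pose at the moment of the call.
- finish_job(): hands the job in; it is judged then, once.
Trained networks look in the newest picture that a camera, given by its name, has taken for a name from the list of things; names that differ only in an ending like _2 or _b are one class to them, and where a whole thing is asked for, a point or a joint stands for the part that bears it (a point fixed in the world has none). Each returns a list of dicts, best first, with "conf" (0 to 1); they miss things now and then, are a little off and sometimes report something else, mostly with a low value. They report only what shows in the picture. A call takes as long as a camera call. They do not tell look-alikes from the thing itself.
- find_in(camera, query): "centre" ([x, y, z] in m, in world coordinates, good to about 4 mm: the middle of the surface that is visible of it).
- outline_of(camera, query): "mask" (400x640 bool, what is visible of it).
The state is a dict: "time": time; "qpos": joint angles; "qvel": joint speeds; "effort": joint torques, N m; "tool_pos": TCP position; "eef_rot": TCP orientation; "force": force on the tool from outside, world axes, zero at the start; "ft_torque": the same for the moment, N m; "grip_width": opening from 0.0 (shut) to 1.0 (fully open); "grip_force": force on a finger pad.
Only numpy, scipy, OpenCV 4.12 (cv2) and the standard library are available. Lean on these libraries where they do the work, as an engineer would, in place of code of your own. Each camera call takes 0.05 s, during which the arm holds its last target. There are 200 camera calls.

### The job

Pick up the orange and black reader wand, pass it in under the narrow shelf and press its steel tip gently down on the green read pad for about half a second, then likewise on the yellow one, going in between the walls of each bin without hitting the bins or the shelf. Then stand the wand back on the black mat, on its tip and heel, and let go, leaving the carton, the tape roll and the bottle where they are.

Things in the scene. Friction and masses are not known exactly. Their poses are not given: they have to be found in the camera images.
- wand: Orange and black wand, 195 mm long, standing on its steel tip and wide heel. Origin level with their undersides; x from heel to tip, z up. Level barrel, axis at z 60 mm: flat black grip x -65 to 25 mm, 24 mm wide (y), 28 mm high; orange nose, 20 mm across, to x 105. Steel foot, 14 mm across, at x 95 goes down to a round tip at z 0. Orange heel block x -89 to -71, 60 mm wide, z 0 to 46. 0.12-0.2 kg
- wand_tip (a point): lowest point of the steel tip of the wand (95, 0, 0 mm in the wand's frame)
- wand_heel (a point): middle of the heel's underside (-80, 0, 0 mm in the wand's frame)
- wand_grip (a point): middle of the black grip (-20, 0, 60 mm in the wand's frame), 115 mm behind the tip
- mat: black rubber mat fixed on the bench, 280 mm (x) by 150 mm (y), 4 mm thick; origin at the centre of its underside. The wand stands on it roughly along its x, tip away from the robot.
- shelf: fixed narrow plywood shelf on two posts across the bench. Origin at bench level under the middle of its front edge (nearest the robot); x points in under the shelf. Board 75 mm deep (x 0 to 75), 320 mm wide (y +-160), underside 240 mm, top 258 mm above the bench; small stock on top up to 285 mm. It is carried by arms from 18 mm square posts at x 125, y +-150 mm; open in front and behind
- bin_green: narrow open-topped grey bin with green ends, fixed on the bench behind the left or right half of the shelf. 110 mm long (x, along the shelf's x within 3 degrees), 68 wide (60 between the sides); sides and rear end 100 mm high, front end (x -55, under the shelf, towards the robot) only 45 high. Origin: centre of its underside. Its pad is at x -10, y 0 mm, 130 to 140 mm behind the shelf's front edge
- bin_yellow: the same bin with yellow ends and the yellow pad
- pad_green_top (a point): centre of the top face of the green read pad in the green bin: sprung round disc, 36 mm across, top 32 mm above the bench when free; it moves straight down when pressed. A fixed dark collar, 52 mm across, surrounds it, 16 mm below its top
- pad_yellow_top (a point): the same for the yellow pad in the yellow bin
- pad_green (a joint): how far the green pad is pressed, m: 0 free, 0.012 bottomed; light spring (1 N to start, 3 N at the bottom). It reads the wand once pressed 3 mm or more; aim for about 6 mm
- pad_yellow (a joint): the same for the yellow pad
- carton: small loose cardboard box, 120 x 90 x 70 mm, left of the shelf; origin under its centre; leave alone
- tape: loose roll of orange packing tape lying flat, 96 mm across, 48 mm high, right of the shelf; leave alone
- bottle: blue bottle, 66 mm across, 170 mm high, on the bench beyond the mat; leave alone
There are look-alikes about, which are no part of the job. What is shaped like the bin_yellow but pink or turquoise is not meant.

How it is judged:
On the way, in this order (a step that is already met when the one before it is completed fails the run):
1. the wand's tip rests on the green pad and presses it down at least 3 mm, for 0.3 s (value of joint pad_green above 0.003 m and distance between wand_tip and pad_green_top below 0.02 m), for 0.3 s.
2. then the tip presses the yellow pad down at least 3 mm, for 0.3 s (value of joint pad_yellow above 0.003 m and distance between wand_tip and pad_yellow_top below 0.02 m), for 0.3 s.
At the end, for the whole second after the job is handed in: The wand stands released and at rest on the mat, upright within 0.1 rad, with both tip and heel on the mat; both pads are free again (under 2 mm); carton, tape roll and bottle are within 20 mm of where they began (x of wand_tip in the frame of mat between -0.14 and 0.14 m and y of wand_tip in the frame of mat between -0.075 and 0.075 m and x of wand_heel in the frame of mat between -0.14 and 0.14 m and y of wand_heel in the frame of mat between -0.075 and 0.075 m and angle between wand's own z axis and vertical below 0.1 rad and height (world z) of each of wand_tip, wand_heel below 0.012 m and linear speed of wand below 0.02 m/s and angular speed of wand below 0.1 rad/s and value of joint each of pad_green, pad_yellow below 0.002 m and distance of each of carton, tape, bottle from where it was at the start of the episode below 0.02 m); the robot touches nothing.
It fails at once if the shelf is hit with more than 8 N (contact force between shelf and anything else above 8 N).
It fails at once if the green bin or its pad takes more than 15 N (contact force between bin_green and anything else above 15 N).
It fails at once if the yellow bin or its pad takes more than 15 N (contact force between bin_yellow and anything else above 15 N).
It fails at once if the carton, tape roll or bottle moves more than 20 mm (distance of any of carton, tape, bottle from where it was at the start of the episode above 0.02 m).
It also fails if it takes over 64 s, if anything falls off the work surface, if the arm or the gripper's body presses on something with over 40 N, if the wrist force passes 120 N, or if a joint passes its speed limit or range.

## Working session

There is one attempt and no reset: what is moved stays moved. The work goes in short steps, Python scripts to look and compute and a tool call to move; the robot and the scene stay as the last step left them, time stands still between calls to the robot, and variables do not carry over. Pictures are saved under pics/ and viewed, at most 10 in all, crops included, and the job is handed in when it is done.

Besides the shell and the picture viewer there is one more tool, called as name(argument=value, ...), one argument or row to a line, values as JSON. arm_command: Moves the arm, as the interface text tells. Its arguments: {"type":"object","properties":{"increments":{"type":"array","items":{"type":"array"}},"jaw":{"type":"number"}},"required":["increments"]}

```bash
mkdir -p pics; ls; python3 - <<'E'
from workcell import *
import cv2,numpy as np
s=read_state();print(s['time'],s['tool_pos'],s['eef_rot'],grip_depth)
t=grab_frame('top');w=grab_frame('side')
cv2.imwrite('pics/top.png',t);cv2.imwrite('pics/side.png',w)
for n in('top','side'):
    c=get_calibration(n);print(n,np.round(c['camera_matrix'],1).tolist(),np.round(c['pose'],3).tolist())
for cam in('top','side'):
  for q in('wand','mat','shelf','bin_green','bin_yellow','pad_green_top','pad_yellow_top','wand_tip','wand_heel','wand_grip','bottle','carton','tape'):
    try: print(cam,q,[(np.round(d['centre'],3).tolist(),round(d['conf'],2)) for d in find_in(cam,q)[:4]])
    except Exception as e: print(q,e)
E
```

```text
pics
0.0 [0.14351528 0.55611089 0.18634868] [-3.11270452e-04  1.26050794e-01  9.92023355e-01 -8.73332252e-04] 0.0187
top [[426.5, 0.0, 317.3], [0.0, 426.5, 196.8], [0.0, 0.0, 1.0]] [[0.042, -0.975, 0.217, 0.338], [-0.999, -0.041, 0.007, 0.048], [0.002, -0.217, -0.976, 1.258], [0.0, 0.0, 0.0, 1.0]]
side [[368.0, 0.0, 317.4], [0.0, 368.0, 201.5], [0.0, 0.0, 1.0]] [[0.749, -0.381, 0.541, 0.013], [-0.662, -0.45, 0.599, -0.578], [0.015, -0.807, -0.59, 0.72], [0.0, 0.0, 0.0, 1.0]]
top wand [([0.444, -0.253, 0.071], 0.75), ([0.7, -0.104, 0.047], 0.73)]
top mat [([0.456, -0.237, 0.005], 0.65)]
top shelf [([0.541, 0.142, 0.254], 0.7)]
top bin_green [([0.68, 0.191, 0.032], 0.97)]
top bin_yellow [([0.681, 0.074, 0.036], 0.74), ([0.847, 0.063, 0.026], 0.7), ([0.823, 0.261, 0.035], 0.66)]
top pad_green_top []
top pad_yellow_top [([0.821, 0.068, 0.033], 0.68), ([0.805, 0.252, 0.033], 0.42)]
top wand_tip [([0.441, -0.258, 0.077], 0.91), ([0.685, 0.073, 0.034], 0.72)]
top wand_heel [([0.44, -0.258, 0.076], 0.94), ([0.645, 0.185, 0.034], 0.19)]
top wand_grip [([0.442, -0.256, 0.073], 0.79)]
top bottl
[... 239 characters left out ...]
3, -0.265, 0.004], 0.65)]
side shelf [([0.538, 0.052, 0.258], 0.56), ([0.634, 0.088, 0.058], 0.49), ([0.435, -0.267, 0.004], 0.22), ([0.423, -0.261, 0.071], 0.21)]
side bin_green [([0.424, -0.262, 0.072], 0.19)]
side bin_yellow [([0.824, 0.046, 0.057], 0.94), ([0.838, 0.224, 0.079], 0.92), ([0.634, 0.083, 0.058], 0.85)]
side pad_green_top []
side pad_yellow_top [([0.435, -0.266, 0.002], 0.27)]
side wand_tip [([0.424, -0.259, 0.075], 0.91)]
side wand_heel [([0.426, -0.258, 0.073], 0.94)]
side wand_grip [([0.424, -0.262, 0.07], 0.59), ([0.538, 0.051, 0.257], 0.29)]
side bottle [([0.682, -0.309, 0.092], 0.62)]
side carton [([0.582, 0.35, 0.059], 0.77)]
side tape [([0.685, -0.112, 0.033], 0.81)]
```

View pics/top.png

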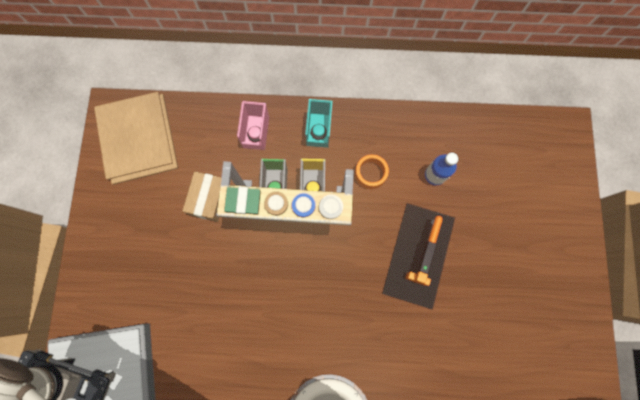

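View pics/side.png

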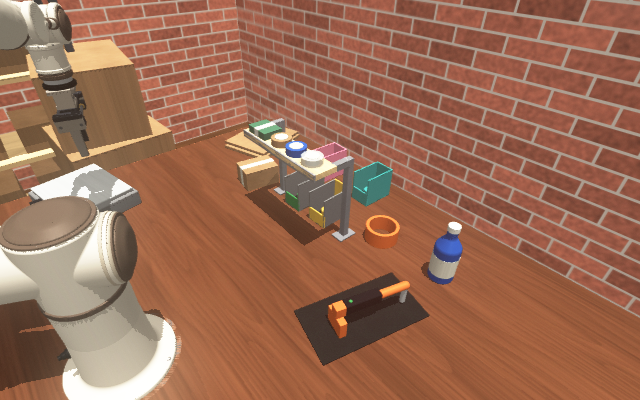

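Pixels in the top view: 
- Green bin at (273,172) and yellow bin at (312,175), behind the shelf, whose front edge runs (219,212) to (351,222).
- Pink (252,125) and turquoise (318,122) are look-alikes standing further back. 
- The wand runs from heel (420,279) to nose (436,220).
- The tool always points down and the shelf is low, so a grip on the black part would put the gripper body into the board. Gripping the 60 mm wide heel keeps it in front.

Next I move to a viewing pose above the shelf.

arm_command(
  increments=[
    [[0.5, -0.5, 1], 0],
    [[0.5, -0.5, 1], 0],
    [[0.5, -0.8, 1], 0],
    [[0.8, -1, 1], 0],
    [[0.8, -1, 1], 0],
    [[0.8, -1, 1], 0],
    [[0.8, -1, 1], 0],
    [[0.8, -1, 1], 0],
    [[0.8, -1, 1], 0],
    [[0.8, -1, 0.5], 0],
    [[0.8, -1, 0], 0],
    [[0.8, -1, 0], 0],
  ],
)

```text
time: 2.6
tool_pos: [0.4058, 0.2314, 0.4733]
eef_rot: [0.001, 0.126, 0.992, 0.0]
force: [1.4, -0.3, -0.8]
grip_width: 1.002
grip_force: 0.0
```

```bash
cat > h.py <<'E'
from workcell import *
import cv2,numpy as np
def px2w(cam,uv,z,c=None):
    c=c or get_calibration(cam);K=np.array(c['camera_matrix']);T=np.array(c['pose'])
    d=T[:3,:3]@np.linalg.solve(K,[uv[0],uv[1],1.]);return T[:3,3]+d*(z-T[2,3])/d[2]
def w2px(cam,p,c=None):
    c=c or get_calibration(cam);K=np.array(c['camera_matrix']);T=np.array(c['pose'])
    q=K@(T[:3,:3].T@(np.array(p)-T[:3,3]));return q[:2]/q[2]
def stat():
    s=read_state();w,x,y,z=s['eef_rot']
    print('t',round(s['time'],2),'tcp',np.round(s['tool_pos'],4),'yaw_x',round(np.degrees(np.arctan2(2*(x*y+w*z),1-2*(y*y+z*z))),2),'tilt',np.round([2*(x*z+w*y),2*(y*z-w*x)],4),'F',np.round(s['force'],1),'gw',round(s['grip_width'],3),'gf',round(s['grip_force'],1))
    return s
E
python3 - <<'E'
from h import *
s=stat();c=get_calibration('wrist');print(np.round(c['camera_matrix'],1).tolist(),np.round(c['pose'],3).tolist())
f=grab_frame('wrist');cv2.imwrite('pics/w1.png',f)
E
```

```text
t 2.6 tcp [0.4058 0.2314 0.4733] yaw_x 165.52 tilt [0.002  0.0006] F [ 1.4 -0.3 -0.8] gw 1.002 gf 0.0
[[326.0, 0.0, 317.6], [0.0, 326.0, 198.2], [0.0, 0.0, 1.0]] [[0.25, 0.934, 0.254, 0.334], [0.968, -0.242, -0.064, 0.248], [0.001, 0.262, -0.965, 0.67], [0.0, 0.0, 0.0, 1.0]]
```

View pics/w1.png

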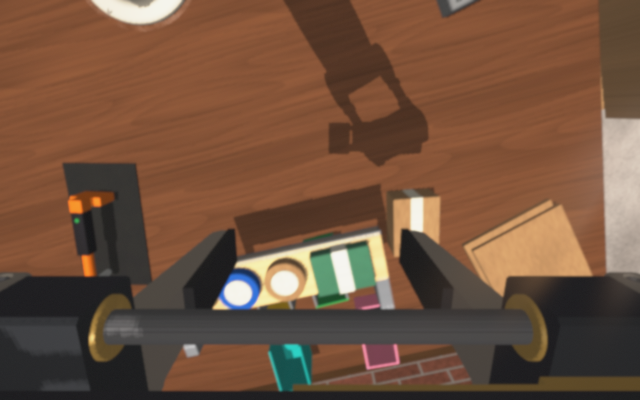

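The wrist view shows the shelf top at (310,265), the carton at (415,210) and the wand at (85,230). The camera sits on the robot side of the tool. I go on to look straight down behind the shelf at the pads.

arm_command(
  increments=[
    [[1, -0.4, 0], 0],
    [[1, -0.4, 0], 0],
    [[1, -0.4, 0], 0],
    [[1, -0.4, 0], 0],
    [[1, -0.4, 0], 0],
    [[1, -0.4, 0], 0],
    [[1, -0.4, 0], 0],
    [[0.8, -0.4, 0], 0],
    [[0, 0, 0], 0],
    [[0, 0, 0], 0],
  ],
)

```text
time: 3.65
tool_pos: [0.6387, 0.1369, 0.4716]
eef_rot: [-0.001, 0.126, 0.992, 0.0]
force: [-0.3, -1.5, 0.4]
grip_width: 0.999
grip_force: 0.0
```

```bash
python3 - <<'E'
from h import *
s=stat();c=get_calibration('wrist')
f=grab_frame('wrist');cv2.imwrite('pics/w2_raw.png',f);np.savez('w2.npz',K=c['camera_matrix'],T=c['pose'])
for q in('pad_green_top','pad_yellow_top','bin_green','bin_yellow'):
    print(q,[(np.round(d['centre'],4).tolist(),round(d['conf'],2)) for d in find_in('wrist',q)[:4]])
cv2.imwrite('pics/w2.png',cv2.resize(f,(800,500)))
E
```

```text
t 3.65 tcp [0.6387 0.1369 0.4716] yaw_x 165.5 tilt [-0.0014  0.0003] F [-0.3 -1.5  0.4] gw 0.999 gf 0.0
pad_green_top [([0.6334, 0.1838, 0.0335], 0.76)]
pad_yellow_top [([0.643, 0.0726, 0.0347], 0.84), ([0.8183, 0.0608, 0.035], 0.65), ([0.8063, 0.2605, 0.0308], 0.59)]
bin_green [([0.6494, 0.193, 0.0172], 0.69)]
bin_yellow [([0.8451, 0.0564, 0.0313], 0.62), ([0.8068, 0.2541, 0.0344], 0.59), ([0.6546, 0.0668, 0.0316], 0.57)]
```

View pics/w2.png

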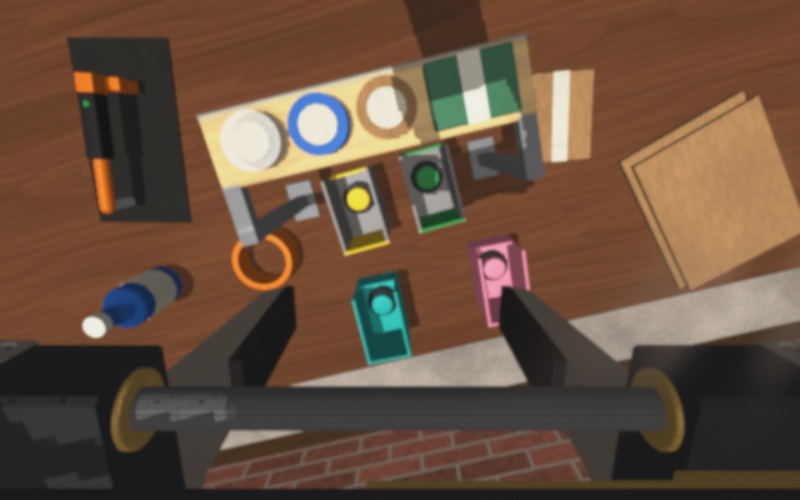

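The whole scene is in view (enlarged pixels): green pad (427,176), yellow pad (358,199), shelf front edge (197,117)–(527,37), wand heel (107,83) to nose end (105,210). Pink (493,268) and turquoise (382,300) are the look-alikes. The green- and yellow-ended bins directly behind the shelf fit. I'll measure them next.

```bash
python3 - <<'E'
from h import *
f=cv2.imread('pics/w2_raw.png');d=np.load('w2.npz');c=dict(camera_matrix=d['K'],pose=d['T'])
hsv=cv2.cvtColor(f,cv2.COLOR_BGR2HSV)
P=lambda u,v,z:np.round(px2w('wrist',(u/1.25,v/1.25),z,c),4)
def blob(lo,hi,x0,y0,x1,y1):
    m=cv2.inRange(hsv,lo,hi);r=np.zeros_like(m);r[y0:y1,x0:x1]=m[y0:y1,x0:x1];ys,xs=np.nonzero(r);
    (cx,cy),rad=cv2.minEnclosingCircle(np.c_[xs,ys].astype(np.float32));return (xs.mean()+0,ys.mean()),len(xs),(cx,cy,rad)
for n,lo,hi,b in(('g',(45,90,30),(90,255,255),(326,125,358,158)),('y',(20,120,120),(35,255,255),(273,146,300,174))):
    uv,k,ci=blob(lo,hi,*b);print(n,uv,k,np.round(ci,1),px2w('wrist',ci[:2],.032,c).round(4),px2w('wrist',uv,.032,c).round(4))
a,b=P(197,117,.258),P(527,37,.258);print('front edge',a,b,np.linalg.norm(a-b))
a,b=P(220,188,.258),P(540,113,.258);print('rear edge',a,b)
# wand: orange mask & outline
m=cv2.inRange(hsv,(3,150,140),(18,255,255));m[:,125:]=0;m[185:]=0
n,l,st,ce=cv2.connectedComponentsWithStats(m);print([ (st[i].tolist()) for i in range(1,n) if st[i][4]>15])
crop=f[20:185,50:160];
ci=f[100:215,240:390]
A=cv2.resize(crop,None,fx=3.4,fy=3.4,interpolation=cv2.INTER_CUBIC);B=cv2.resize(ci,None,fx=2.8,fy=2.8,interpolation=cv2.INTER_CUBIC)
H=max(A.shape[0],B.shape[0]);o=np.zeros((H,A.shape[1]+B.shape[1],3),np.uint8);o[:A.shape[0],:A.shape[1]]=A;o[:B.shape[0],A.shape[1]:]=B
print(A.shape,B.shape);cv2.imwrite('pics/crop.png',o)
E
```

```text
g (np.float64(341.48709677419356), np.float64(141.7774193548387)) 310 [341.6 141.8   9.9] [0.6356 0.1838 0.032 ] [0.6355 0.1836 0.032 ]
y (np.float64(286.0304054054054), np.float64(158.92905405405406)) 296 [286.  159.    9.9] [0.6408 0.0707 0.032 ] [0.6407 0.0708 0.032 ]
front edge [ 0.5006 -0.0276  0.258 ] [0.5108 0.2912 0.258 ] 0.31896313266583026
rear edge [ 0.57   -0.0306  0.258 ] [0.5794 0.292  0.258 ]
[[59, 57, 17, 17, 246], [85, 61, 12, 12, 120], [74, 127, 16, 44, 469]]
(561, 374, 3) (322, 420, 3)
```

View pics/crop.png

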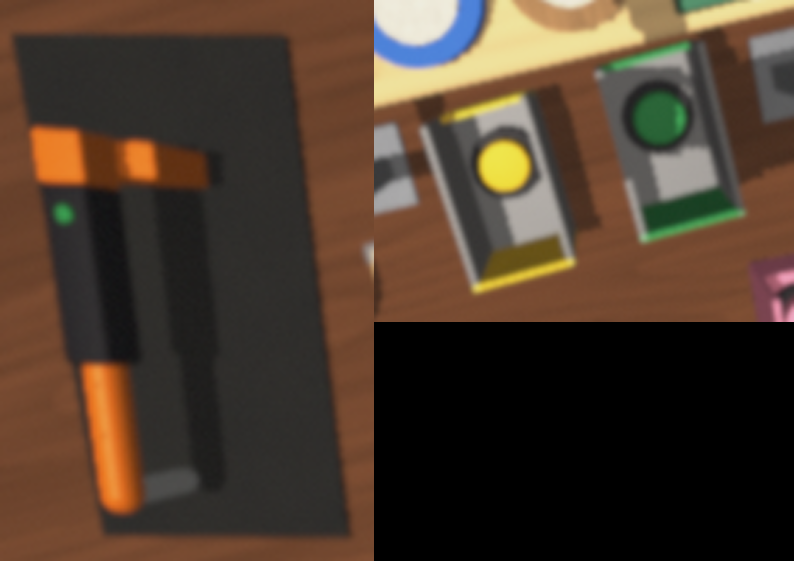

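The crop confirms the yellow pad at crop (504,165) and the green pad at (658,114), and the 0.319 m shelf edge matches the stated 320 mm. The wand lies with its heel at crop top (about 120,155) and its nose end at (120,500). Next I compute the bin yaws and a first wand pose.

```bash
python3 - <<'E'
from h import *
d=np.load('w2.npz');c=dict(camera_matrix=d['K'],pose=d['T'])
B=lambda x,y,z:px2w('wrist',(240+(x-374)/2.8,100+y/2.8),z,c)
A=lambda x,y,z:px2w('wrist',(50+x/3.4,20+y/3.4),z,c)
for n,e in(('yL',((420,128),(474,290))),('yR',((528,95),(575,262))),('gL',((598,72),(642,240))),('gR',((703,42),(742,212)))):
    a,b=B(*e[0],.1),B(*e[1],.1);v=b-a;print(n,a.round(3),b.round(3),round(np.linalg.norm(v),3),'yaw',np.degrees(np.arctan2(v[1],v[0])).round(1))
for n,a,b,z in(('gripL',(45,190),(68,358),.078),('gripR',(94,190),(108,360),.078),('nose mid',(105,365),(120,505),.070),('heel rear->front',(80,127),(82,183),.05)):
    a,b=A(*a,z),A(*b,z);v=b-a;print(n,a.round(3),b.round(3),round(np.linalg.norm(v),3),'yaw',np.degrees(np.arctan2(v[1],v[0])).round(1))
for p in((15,35),(290,38),(348,535),(105,535)):print('mat',A(*p,.004).round(3))
E
```

```text
yL [0.598 0.036 0.1  ] [0.706 0.039 0.1  ] 0.108 yaw 1.5
yR [0.595 0.106 0.1  ] [0.705 0.107 0.1  ] 0.109 yaw 0.5
gL [0.593 0.151 0.1  ] [0.701 0.152 0.1  ] 0.109 yaw 0.6
gR [0.591 0.217 0.1  ] [0.699 0.218 0.1  ] 0.108 yaw 0.5
gripL [ 0.404 -0.252  0.078] [ 0.482 -0.277  0.078] 0.082 yaw -17.7
gripR [ 0.41  -0.228  0.078] [ 0.489 -0.257  0.078] 0.084 yaw -20.4
nose mid [ 0.489 -0.265  0.07 ] [ 0.56 -0.29  0.07] 0.075 yaw -19.0
heel rear->front [ 0.373 -0.24   0.05 ] [ 0.398 -0.251  0.05 ] 0.028 yaw -23.3
mat [ 0.306 -0.283  0.004]
mat [ 0.345 -0.138  0.004]
mat [ 0.611 -0.212  0.004]
mat [ 0.574 -0.355  0.004]
```

arm_command(
  increments=[
    [[-0.3, -1, 0], -0.025],
    [[-0.3, -1, 0], 0],
    [[-0.3, -1, 0], 0],
    [[-0.3, -1, 0], 0],
    [[-0.3, -1, 0], 0],
    [[-0.3, -1, 0], 0],
    [[-0.3, -1, 0], 0],
    [[-0.3, -1, -0.5], 0],
    [[-0.3, -1, -0.9], 0],
    [[-0.3, -1, -0.9], 0],
    [[-0.3, -1, -0.9], 0],
    [[-0.3, -1, -0.9], 0],
  ],
)

```text
time: 5.1
tool_pos: [0.5301, -0.2237, 0.3489]
eef_rot: [0.001, 0.165, 0.986, -0.0]
force: [-0.3, -0.3, -0.4]
grip_width: 0.997
grip_force: 0.0
```

arm_command(
  increments=[
    [[-0.4, -1, -0.9], 0],
    [[0, -0.9, -0.7], 0],
    [[0, 0, 0], 0],
    [[0, 0, 0], 0],
  ],
)

```text
time: 5.5
tool_pos: [0.5186, -0.2798, 0.3016]
eef_rot: [-0.0, 0.165, 0.986, 0.0]
force: [0.6, 0.1, 0.3]
grip_width: 1.0
grip_force: 0.0
```

```bash
python3 - <<'E'
from h import *
s=stat();c=get_calibration('wrist')
f=grab_frame('wrist');cv2.imwrite('pics/w3_raw.png',f);np.savez('w3.npz',K=c['camera_matrix'],T=c['pose'])
print(np.round(c['pose'],3).tolist())
for q in('wand_heel','wand_tip','wand','mat'):
    print(q,[(np.round(d['centre'],4).tolist(),round(d['conf'],2)) for d in find_in('wrist',q)[:3]])
cv2.imwrite('pics/w3.png',cv2.resize(f,(800,500)))
E
```

```text
t 5.5 tcp [ 0.5186 -0.2798  0.3016] yaw_x 160.99 tilt [-0.      0.0005] F [0.6 0.1 0.3] gw 1.0 gf 0.0
[[0.325, 0.913, 0.246, 0.449], [0.946, -0.314, -0.084, -0.258], [0.001, 0.26, -0.966, 0.498], [0.0, 0.0, 0.0, 1.0]]
wand_heel [([0.4362, -0.2549, 0.0776], 0.91)]
wand_tip [([0.4349, -0.2528, 0.0787], 0.76)]
wand [([0.4386, -0.2578, 0.0779], 0.67), ([0.4431, -0.2403, 0.0008], 0.44)]
mat [([0.4421, -0.2387, 0.0028], 0.89)]
```

View pics/w3.png

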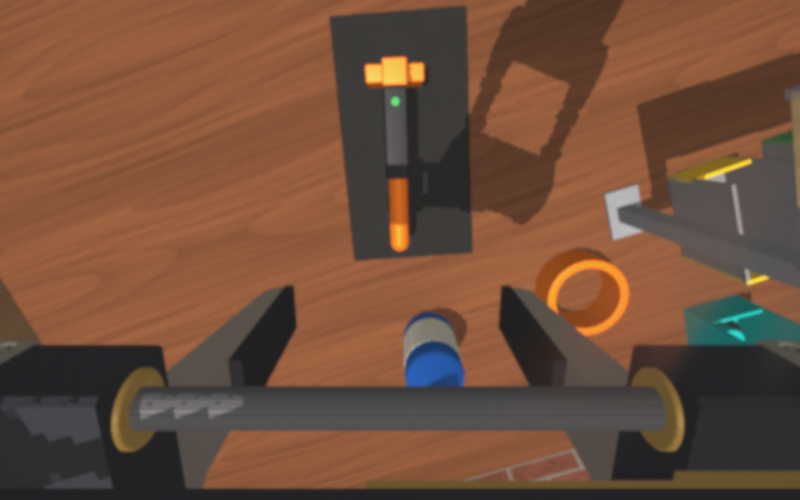

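The camera looks straight down on the wand: heel wings at (365–425, 73), grip running down x≈397, nose end at (400,250). The mat spans x 330–472. Fitting the wand pose from its colours.

```bash
python3 - <<'E'
from h import *
f=cv2.imread('pics/w3_raw.png');d=np.load('w3.npz');c=dict(camera_matrix=d['K'],pose=d['T'])
hsv=cv2.cvtColor(f,cv2.COLOR_BGR2HSV)
m=cv2.inRange(hsv,(5,150,90),(28,255,255));r=np.zeros_like(m);r[40:205,285:350]=m[40:205,285:350]
for v in range(42,206,3):
    xs=np.nonzero(r[v])[0]
    if len(xs): print(v,xs.min(),xs.max(),end=' | ')
print()
ys=np.nonzero(r[:,293:298].any(1))[0];print('left wing rows',ys.min(),ys.max());ys=np.nonzero(r[40:80,336:340].any(1))[0]+40;print('right wing rows',ys.min(),ys.max())
ys=np.nonzero(r[:,318:322].any(1))[0];print('mid rows',ys)
E
```

```text
45 307 324 | 48 305 325 | 51 292 339 | 54 291 339 | 57 291 340 | 60 292 340 | 63 292 339 | 66 293 338 | 69 295 334 | 144 311 325 | 147 311 326 | 150 311 326 | 153 311 326 | 156 311 326 | 159 311 326 | 162 311 326 | 165 311 326 | 168 311 326 | 171 312 326 | 174 312 326 | 177 312 326 | 180 311 327 | 183 311 327 | 186 312 327 | 189 312 327 | 192 312 327 | 195 312 326 | 198 314 325 | 201 318 321 | 
left wing rows 50 70
right wing rows 49 68
mid rows [ 45  46  47  48  49  50  51  52  53  54  55  56  57  58  59  60  61  62
  63  64  65  66  67  68 142 143 144 145 146 147 148 149 150 151 152 153
 154 155 156 157 158 159 160 161 162 163 164 165 166 167 168 169 170 171
 172 173 174 175 176 177 178 179 180 181 182 183 184 185 186 187 188 189
 190 191 192 193 194 195 196 197 198 199 200 201]
```

```bash
python3 - <<'E'
from h import *
from scipy.optimize import least_squares
d=np.load('w3.npz');c=dict(camera_matrix=d['K'],pose=d['T'])
# (model point, pixel) ; None = unused coord
obs=[((-89,30,46),(291,49.7)),((-89,-30,46),(340.5,48.7)),((-71,30,46),(291.5,None)),((-71,-30,46),(340.5,None)),
((25,0,60),(318.5,None)),((90,0,60),(319.8,None)),((106,0,60),(319.5,201.8)),((25,0,72),(None,142))]
def res(p,full=False):
    x,y,t=p;R=np.array([[np.cos(t),-np.sin(t)],[np.sin(t),np.cos(t)]]);o=[]
    for m,uv in obs:
        q=np.r_[np.array([x,y])+R@(np.array(m[:2])/1e3),.004+m[2]/1e3];u=w2px('wrist',q,c)
        o+=[u[i]-uv[i] for i in(0,1) if uv[i] is not None]
    return np.array(o)
r=least_squares(res,[.46,-.26,-.33],loss='soft_l1');print(r.x[:2].round(4),np.degrees(r.x[2]).round(2),res(r.x).round(1))
x,y,t=r.x
for n,a in(('heel',-80),('grasp',-82),('tip',95)):print(n,(x+a/1e3*np.cos(t)).round(4),(y+a/1e3*np.sin(t)).round(4))
print(stat()['tool_pos'])
E
```

```text
[ 0.4636 -0.2605] -18.61 [ 51.2  -0.3 -45.6   1.   50.5 -45.3   0.6  -0.5  -0.1  -1.2   0.3]
heel 0.3878 -0.235
grasp 0.3859 -0.2344
tip 0.5536 -0.2909
t 5.75 tcp [ 0.5196 -0.2796  0.3029] yaw_x 161.1 tilt [ 0.002  -0.0015] F [-0.4 -0.2 -0.8] gw 1.0 gf 0.0
[ 0.51956619 -0.27958324  0.30285174]
```

```bash
cat > fit.py <<'E'
from h import *
from scipy.optimize import least_squares
d=np.load('w3.npz');c=dict(camera_matrix=d['K'],pose=d['T'])
obs=[((-89,-30,46),(291,49.7)),((-89,30,46),(340.5,48.7)),((-71,-30,46),(291.5,None)),((-71,30,46),(340.5,None)),
((25,0,60),(318.5,None)),((90,0,60),(319.8,None)),((106,0,60),(319.5,201.8)),((25,0,72),(None,142))]
def res(p):
    x,y,t=p;R=np.array([[np.cos(t),-np.sin(t)],[np.sin(t),np.cos(t)]]);o=[]
    for m,uv in obs:
        q=np.r_[np.array([x,y])+R@(np.array(m[:2])/1e3),.004+m[2]/1e3];u=w2px('wrist',q,c)
        o+=[u[i]-uv[i] for i in(0,1) if uv[i] is not None]
    return np.array(o)
r=least_squares(res,[.46,-.26,-.33],loss='soft_l1');print(r.x[:2].round(4),np.degrees(r.x[2]).round(2),res(r.x).round(1))
x,y,t=r.x
for n,a in(('heel',-80),('grasp',-82),('tip',95)):print(n,(x+a/1e3*np.cos(t)).round(4),(y+a/1e3*np.sin(t)).round(4))
E
python3 fit.py
```

```text
[ 0.4629 -0.262 ] -17.45 [ 1.2  0.4 -1.   0.1  1.4 -0.9 -0.2 -0.3  0.3 -1.3  0.1]
heel 0.3866 -0.238
grasp 0.3847 -0.2374
tip 0.5535 -0.2905
```

Residuals are about 1 px and the sizes agree, so the wand is at (0.463,-0.262) with yaw -17.45°. I go over the heel (wand x = -83 mm) and descend most of the way.

arm_command(
  increments=[
    [[-0.9, 0.285, 0], 0.0085],
    [[-0.9, 0.285, 0], 0],
    [[-0.9, 0.285, 0], 0],
    [[-0.9, 0.285, 0], 0],
    [[-0.9, 0.285, -0.5], 0],
    [[0, 0, -1], 0],
    [[0, 0, -1], 0],
    [[0, 0, -1], 0],
    [[0, 0, -1], 0],
    [[0, 0, -1], 0],
    [[0, 0, -0.5], 0],
    [[0, 0, 0], 0],
  ],
)

```text
time: 6.95
tool_pos: [0.3829, -0.2359, 0.1195]
eef_rot: [-0.002, 0.151, 0.988, 0.001]
force: [0.4, -0.1, 0.4]
grip_width: 1.002
grip_force: 0.0
```

```bash
python3 - <<'E'
from h import *
stat();f=grab_frame('wrist');g=grab_frame('side');stat()
o=np.vstack([f[:,:],]);cv2.imwrite('pics/w4.png',np.hstack([f[::1,100:540],g[130:,190:]][:1]+[cv2.copyMakeBorder(g[150:400,170:480],0,150,0,0,0)]))
E
```

```text
t 6.95 tcp [ 0.3829 -0.2359  0.1195] yaw_x 162.6 tilt [-0.0027  0.003 ] F [ 0.4 -0.1  0.4] gw 1.002 gf 0.0
t 7.05 tcp [ 0.3844 -0.2377  0.1223] yaw_x 162.58 tilt [ 0.0009 -0.001 ] F [ 0.5 -0.5  0.8] gw 0.997 gf 0.0
```

View pics/w4.png

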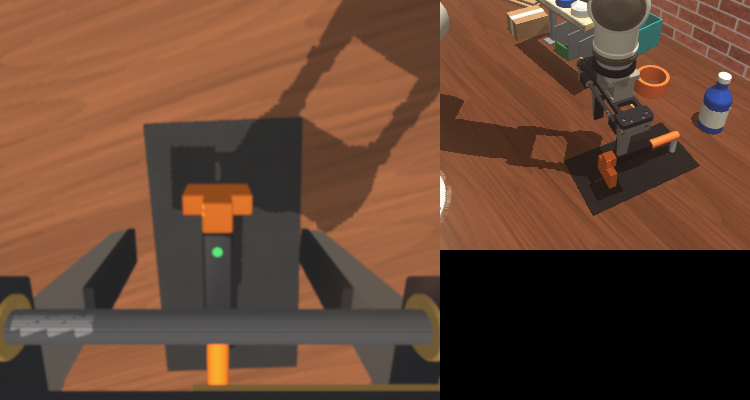

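The wand (x≈217) is centred between the fingertips (135 and 300) in the left half of the picture. Descending and closing.

arm_command(
  increments=[
    [[0, 0, -1], 0],
    [[0, 0, -1], 0],
    [[0, 0, -1], 0],
    [[0, 0, -0.6], 0],
    [[0, 0, 0], 0],
  ],
)

```text
time: 7.55
tool_pos: [0.3833, -0.2368, 0.0126]
eef_rot: [-0.001, 0.152, 0.988, 0.001]
force: [-0.8, -0.9, 0.4]
grip_width: 1.0
grip_force: 0.0
```

arm_command(
  increments=[
    [[0, 0, 0], 0],
    [[0, 0, 0], 0],
    [[0, 0, 0], 0],
    [[0, 0, 0], 0],
    [[0, 0, 0], 0],
    [[0, 0, 0], 0],
    [[0, 0, 0], 0],
    [[0, 0, 0], 0],
  ],
  jaw=1,
)

```text
time: 8.35
tool_pos: [0.3844, -0.238, 0.0142]
eef_rot: [0.001, 0.152, 0.988, -0.0]
force: [-0.4, 1.1, 5.9]
grip_width: 0.648
grip_force: 30.0
```

Gripped at 59.6 mm, which matches the heel width. I lift and straighten it towards the shelf, then check for droop.

arm_command(
  increments=[
    [[0, 0, 0.3], 0],
    [[0, 0, 0.5], 0],
    [[0, 0, 0.6], 0],
    [[0, 0, 0.6], 0],
    [[0, 0, 0.5], 0],
    [[-0.2, 0.5, 0], 0.02],
    [[-0.2, 0.8, 0], 0.03],
    [[-0.2, 1, 0], 0.03],
    [[-0.2, 1, 0], 0.014],
    [[0, 1, 0], 0],
    [[0, 1, 0], 0],
    [[0, 1, 0], 0],
  ],
)

```text
time: 9.55
tool_pos: [0.3593, -0.0473, 0.0884]
eef_rot: [-0.0, 0.005, 1.0, 0.0]
force: [-0.3, 0.6, -1.4]
grip_width: 0.646
grip_force: 30.0
```

arm_command(
  increments=[
    [[0, 1, 0], 0],
    [[0, 1, 0], 0],
    [[0, 1, 0], 0],
    [[0, 1, 0], 0],
    [[0, 1, 0], 0],
    [[0, 0.8, 0], 0],
    [[0, 0.4, 0], 0],
    [[0, 0, 0], 0],
    [[0, 0, 0], 0],
  ],
)

```text
time: 10.45
tool_pos: [0.3595, 0.1372, 0.0883]
eef_rot: [-0.0, 0.004, 1.0, -0.0]
force: [0.5, 0.4, -1.5]
grip_width: 0.644
grip_force: 30.0
```

```bash
python3 - <<'E'
from h import *
stat();c=get_calibration('wrist');f=grab_frame('wrist');g=grab_frame('side')
cv2.imwrite('pics/w5_raw.png',f);cv2.imwrite('pics/s5_raw.png',g);np.savez('w5.npz',K=c['camera_matrix'],T=c['pose'])
o=cv2.resize(g[20:270,150:400],(600,600),interpolation=cv2.INTER_CUBIC)
cv2.imwrite('pics/s5.png',o)
E
```

```text
t 10.45 tcp [0.3595 0.1372 0.0883] yaw_x 179.5 tilt [-0.0005 -0.0005] F [ 0.5  0.4 -1.5] gw 0.644 gf 30.0
```

View pics/s5.png

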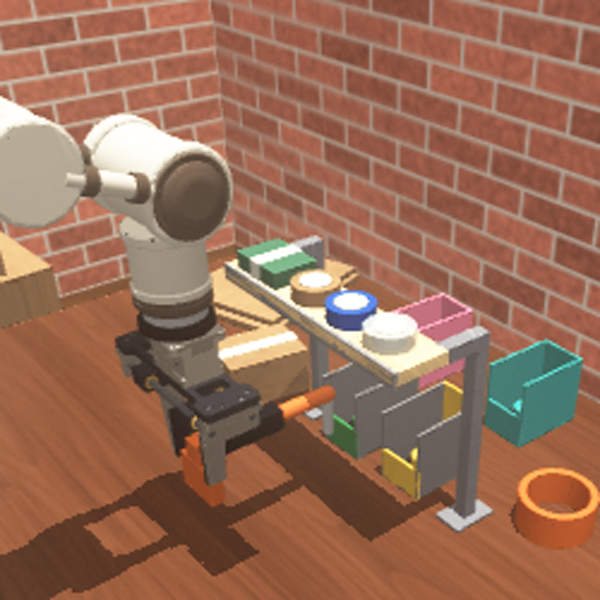

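The wand is held with its nose at crop (320,397), and it points under the shelf towards the green/yellow fronts at (345,435) and (400,470). Next I check the droop, and which arm part falls in the shelf's height band.

```bash
python3 - <<'E'
from h import *
from scipy.optimize import least_squares
g=cv2.imread('pics/s5_raw.png');T=np.array([.3597,.1372,.0880])
for h in(.088,.13,.16,.206,.251,.30):
    a=[(w2px('side',T+np.array([dx,dy,h]))-[150,20])*2.4 for dx,dy in((0,0),(.04,0),(0,-.04))];print(h,np.round(a).tolist())
# nose end in both views
d=np.load('w5.npz');c=dict(camera_matrix=d['K'],pose=d['T'])
f=cv2.imread('pics/w5_raw.png');hs=lambda i:cv2.cvtColor(i,cv2.COLOR_BGR2HSV)
m=cv2.inRange(hs(g),(5,130,90),(22,255,255));r=np.zeros_like(m);r[175:210,262:295]=m[175:210,262:295];ys,xs=np.nonzero(r);print('side nose',xs.min(),xs.max(),ys.min(),ys.max(),len(xs))
pts=np.c_[xs,ys].astype(float);cen=pts.mean(0);u,s_,vt=np.linalg.svd(pts-cen);pr=(pts-cen)@vt[0];print('axis',vt[0],'ends',cen+vt[0]*pr.max(),cen+vt[0]*pr.min(),'width',4*np.std((pts-cen)@vt[1]))
for pitch in(-4,-2,0,2,4):
    t=np.radians(pitch);base=T+np.array([0,0,-.009])
    P=lambda x,z:base+np.array([(x+83)/1e3*np.cos(t)+z/1e3*np.sin(t),0,-(x+83)/1e3*np.sin(t)+z/1e3*np.cos(t)])
    print(pitch,'side nose end',w2px('side',P(105,60)).round(1),'nose start',w2px('side',P(25,60)).round(1),'wrist nose end/start',w2px('wrist',P(105,60),c).round(1),w2px('wrist',P(25,60),c).round(1))
m=cv2.inRange(hs(f),(5,150,90),(28,255,255));ys,xs=np.nonzero(m[:,280:360]);print('wrist orange rows',sorted(set(ys.tolist())))
E
```

```text
0.088 [[192.0, 422.0], [225.0, 408.0], [213.0, 439.0]]
0.13 [[187.0, 388.0], [221.0, 375.0], [208.0, 405.0]]
0.16 [[184.0, 363.0], [218.0, 351.0], [204.0, 380.0]]
0.206 [[178.0, 323.0], [213.0, 311.0], [199.0, 339.0]]
0.251 [[171.0, 282.0], [208.0, 270.0], [193.0, 297.0]]
0.3 [[164.0, 233.0], [202.0, 222.0], [186.0, 247.0]]
side nose 262 294 179 209 532
axis [-0.31437343  0.9492994 ] ends [271.21436992 212.05146413] [282.14207562 179.05355941] width 27.4484395085997
-4 side nose end [287.6 178.6] nose start [264.6 190.4] wrist nose end/start [323.  554.4] [322.2 442.6]
-2 side nose end [288.3 180.2] nose start [265.4 191.2] wrist nose end/start [322.9 543.4] [322.2 439.4]
0 side nose end [289.  181.8] nose start [266.1 192. ] wrist nose end/start [322.7 532.7] [322.1 436. ]
2 side nose end [289.6 183.5] nose start [266.8 192.9] wrist nose end/start [322.6 522.4] [322.  432.4]
4 side nose end [290.2 185.2] nose start [267.5 193.8] wrist nose end/start [322.5 512.3] [322.  428.7]
wrist orange rows [0, 1, 2, 3, 4, 5, 6, 7, 8, 9, 10, 11, 12, 13, 14, 15, 16, 17, 18, 19, 20, 21, 22, 23, 24
[... 416 characters left out ...]
 123, 124, 125, 126, 127, 128, 129, 130, 131, 132, 133, 134, 135, 136, 137, 138, 139, 140, 141, 142, 143, 144, 145, 146, 147, 148, 149, 150, 151, 152, 153, 154, 155, 156, 157, 158, 159, 160, 161, 162, 163, 164, 165, 166, 213, 214, 215, 216, 217, 218, 219, 220, 221, 222, 223, 224, 225, 226, 227, 228, 229, 230, 231, 232, 233, 234, 235, 236, 237, 238, 239, 240, 241, 242, 243, 244, 245, 246, 247, 248, 249, 250, 251, 252, 253, 254, 255, 256, 257, 258, 259, 260, 261, 262, 263, 264, 265, 266, 267, 268, 269, 270, 271, 272, 273, 274, 275, 276, 277, 278, 279, 280, 281, 282, 283, 284, 285, 286, 287, 288, 289, 290, 291, 292, 293, 294, 295, 296, 297, 298, 299, 300, 301, 302, 303, 304, 305, 306, 307, 308]
```

```bash
python3 - <<'E'
from h import *
g=cv2.imread('pics/s5_raw.png');h=cv2.cvtColor(g,cv2.COLOR_BGR2HSV)
for y in range(176,202): print(y,' '.join('%2d/%3d'%(h[y,x,0],h[y,x,1]) for x in range(266,294,2)))
E
```

```text
176 14/116 14/116 15/117 15/117 14/109 14/114 14/115 14/ 33 14/ 32 15/ 21 16/ 22 15/ 41 12/ 34 12/ 34
177 14/117 14/116 15/117 14/116 14/112 14/113 13/115 15/ 35 15/ 29 14/ 35 14/ 38 14/ 35 12/ 35 14/ 35
178 14/117 15/115 15/115 14/114 14/111 14/113 13/116 14/ 38 12/ 32 14/ 36 15/ 37 12/ 39 14/ 34 12/ 35
179 14/117 15/116 14/115 15/116 13/114 14/111 13/116 14/ 33 13/ 35 12/ 36 12/ 34 12/ 35 14/ 39 12/ 34
180 14/118 14/118 14/114 14/116 14/114 14/115 13/117 14/ 33 14/ 33 11/ 51 11/127 13/ 32 12/ 34 12/ 35
181 14/117 14/116 14/118 14/116 14/115 14/112 14/122 13/ 31 11/ 52 10/175 10/177 10/147 14/ 35 10/ 35
182 15/116 15/118 14/115 14/116 14/115 14/114 12/124 11/125 10/178 10/180 10/180  9/173 12/ 35 14/ 35
183 14/118 14/115 14/115 13/118 12/121 11/129 10/161 10/179 10/180 10/179 10/179  9/177 12/ 34 14/ 35
184 14/117 14/117 12/119 11/124 11/129 10/168 10/179 10/179 10/182 10/178 10/179 10/174 13/ 37 12/ 35
185 14/116 12/120 11/130 10/139 10/179 16/160 10/179 10/180  9/180  9/178  9/176  9/168 11/ 32 13/ 33
186 11/129 10/128 10/144 16/161 17/156 18/154 10/181 10/179  9/179  9/174  9/172
[... 851 characters left out ...]
/130 11/135 11/132 10/149 10/144 10/144 11/123 10/141 12/ 87 18/ 25 20/ 26 54/108 62/124
196  9/ 85 11/116 11/133 10/134 11/134 10/147 10/144 10/144 10/143 12/ 83 16/ 25 25/ 26 51/103 58/115
197 11/ 86 11/116 11/133 11/135 11/131 10/139 10/145 10/145 10/146 12/ 86 16/ 25 23/ 26 51/103 52/104
198 11/ 92 12/129 11/134 11/134 11/135 11/134 11/147 10/146 11/145 11/ 91 18/ 23 25/ 24 52/101 50/101
199 10/119 11/131 10/137 10/135 10/133 10/130 10/139 10/147 10/143 12/ 75 15/ 23 23/ 26 51/102 51/103
200 11/135 11/137 10/135 10/135 10/135 10/135 10/131 11/146 10/146 11/113 20/ 23 41/ 39 51/103 52/101
201 11/137 11/134 11/131 10/134 11/134 11/134 11/135 10/140 11/144 11/126 46/ 58 51/ 99 52/ 99 51/104
```

The nose rows match zero pitch (centre 184.3 at column 284 against 184.0 predicted), so there is no droop. The wrist radius at shelf height is about 37–40 mm, so it clears. Now into the green bin and down to just above its pad.

arm_command(
  increments=[
    [[0, 0.8, 0], 0],
    [[0, 0.8, 0], 0],
    [[0, 0, 0], 0],
    [[0.6, 0, 0], 0],
    [[0.8, 0, 0], 0],
    [[0.8, 0, 0], 0],
    [[0.6, 0, 0], 0],
    [[0.35, 0, 0], 0],
    [[0, 0, 0], 0],
    [[0, 0, -0.3], 0],
    [[0, 0, -0.4], 0],
    [[0, 0, 0], 0],
  ],
)

```text
time: 11.75
tool_pos: [0.4515, 0.1851, 0.0647]
eef_rot: [-0.003, 0.005, 1.0, -0.0]
force: [-1.2, -0.4, -1.6]
grip_width: 0.648
grip_force: 30.0
```

```bash
python3 - <<'E'
from h import *
F=[];Z=[]
stat()
for i in range(3): grab_frame('top');s=read_state();F.append(s['force']);Z.append(s['tool_pos'])
print(np.mean(F,0).round(2),np.std(F,0).round(2),np.mean(Z,0).round(4))
f=grab_frame('side');cv2.imwrite('pics/s6_raw.png',f)
T=np.mean(Z,0)
tip=T+[.178,-.0016,-.0095];print('tip',tip,'side px',w2px('side',tip),'pad px',w2px('side',[.6355,.1838,.032]))
E
```

```text
t 11.75 tcp [0.4515 0.1851 0.0647] yaw_x 179.48 tilt [-0.005  -0.0007] F [-1.2 -0.4 -1.6] gw 0.648 gf 30.0
[ 0.16  0.03 -1.23] [0.31 0.55 0.39] [0.4531 0.1854 0.0664]
tip [0.6310859  0.18380927 0.0568993 ] side px [301.39408763 188.06184529] pad px [302.52098784 193.90666623]
```

arm_command(
  increments=[
    [[0, 0, -0.3], 0],
    [[0, 0, -0.3], 0],
    [[0, 0, -0.1], 0],
    [[0, 0, 0], 0],
    [[0, 0, 0], 0],
  ],
)

```text
time: 12.45
tool_pos: [0.4543, 0.1854, 0.0462]
eef_rot: [-0.0, 0.005, 1.0, -0.0]
force: [0.6, -1.2, -1.3]
grip_width: 0.649
grip_force: 30.0
```

```bash
cat > av.py <<'E'
from h import *
F=[];Z=[]
for i in range(5): get_calibration('top');grab_frame('top');s=read_state();F.append(s['force']);Z.append(s['tool_pos'])
print(s['time'],np.mean(F,0).round(2),np.std(F,0).round(2),np.mean(Z,0).round(4))
E
python3 av.py
```

```text
12.7 [ 0.18 -0.49 -1.38] [0.19 0.4  0.36] [0.4546 0.1855 0.0466]
```

arm_command(
  increments=[
    [[0, 0, -0.1], 0],
    [[0, 0, -0.1], 0],
    [[0, 0, -0.05], 0],
    [[0, 0, 0], 0],
  ],
)

```text
time: 13.1
tool_pos: [0.4543, 0.1855, 0.0386]
eef_rot: [-0.0, 0.005, 1.0, 0.0]
force: [0.1, 0.3, -0.3]
grip_width: 0.646
grip_force: 30.0
```

```bash
python3 av.py
```

```text
13.35 [-0.35  0.24 -0.11] [0.25 0.16 0.5 ] [0.4544 0.1855 0.0389]
```

Contact shows as +1.25 N. Press about 4 mm more and hold.

arm_command(
  increments=[
    [[0, 0, -0.07], 0],
    [[0, 0, -0.07], 0],
    [[0, 0, 0], 0],
    [[0, 0, 0], 0],
    [[0, 0, 0], 0],
    [[0, 0, 0], 0],
  ],
)

```text
time: 13.95
tool_pos: [0.4544, 0.1855, 0.0347]
eef_rot: [0.0, 0.005, 1.0, 0.0]
force: [-0.2, -0.2, -0.0]
grip_width: 0.647
grip_force: 30.0
```

```bash
python3 av.py; python3 - <<'E'
from h import *
f=grab_frame('side');cv2.imwrite('pics/s7_raw.png',f)
# tip of nose visible? compare foot/pad
cv2.imwrite('pics/s7.png',cv2.resize(f[120:240,230:390],(800,600),interpolation=cv2.INTER_CUBIC))
E
```

```text
14.2 [-0.49  0.11 -0.16] [0.15 0.41 0.43] [0.4544 0.1855 0.0346]
```

View pics/s7.png

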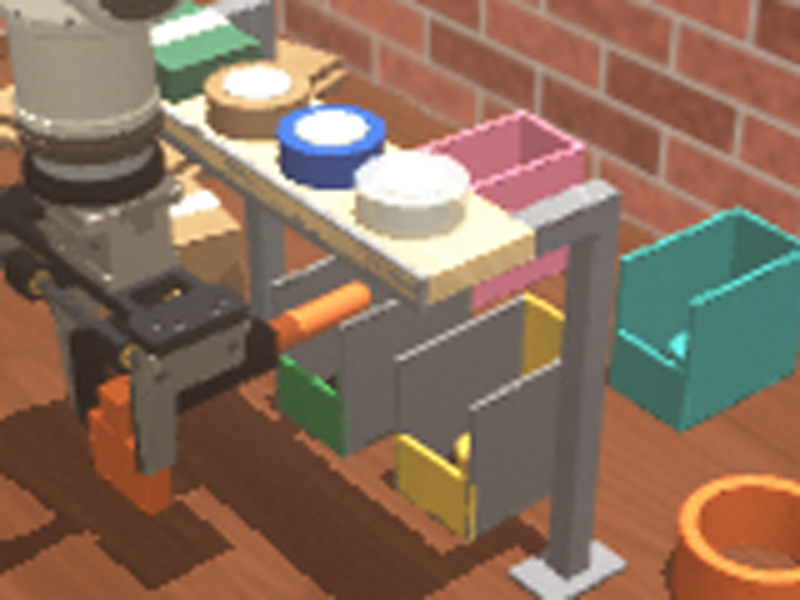

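The tip is inside the green bin: the nose end at (365,292) lies between its grey walls and the gripper is clear in front of the shelf. The force did not rise as expected, so I check the nose height for wand rotation.

```bash
cat > nose.py <<'E'
from h import *
def nose(img,T,cols,rows,yaw=-.5):
    h=cv2.cvtColor(img,cv2.COLOR_BGR2HSV);m=cv2.inRange(h,(5,150,60),(20,255,255));obs={}
    for u in cols:
        ys=[y for y in rows if m[y,u]]
        if ys: obs[u]=(min(ys)+max(ys))/2
    base=np.array(T)-[0,0,.0095];out=[]
    for p in(-3,-1.5,0,1.5,3):
        t=np.radians(p);a=np.radians(yaw)
        P=lambda x,z:base+np.array([((x+83)*np.cos(t)+z*np.sin(t))/1e3*np.cos(a),((x+83)*np.cos(t)+z*np.sin(t))/1e3*np.sin(a),(-(x+83)*np.sin(t)+z*np.cos(t))/1e3])
        e=w2px('side',P(105,60));b=w2px('side',P(25,60));out.append((p,np.round(np.mean([obs[u]-np.interp(u,[b[0],e[0]],[b[1],e[1]]) for u in obs]),2)))
    print({k:float(v) for k,v in obs.items()},out)
if __name__=='__main__':
    nose(cv2.imread('pics/s5_raw.png'),[.3597,.1372,.088],range(274,287,2),range(178,194))
    nose(cv2.imread('pics/s6_raw.png'),[.4540,.1855,.0664],range(288,302,2),range(160,195))
    nose(cv2.imread('pics/s7_raw.png'),[.4544,.1855,.0346],range(290,302,2),range(165,195))
E
python3 nose.py; for i in 1 2; do python3 av.py;done
```

```text
{274: 188.5, 276: 187.5, 278: 186.5, 280: 186.0, 282: 185.0, 284: 184.0, 286: 183.5} [(-3, np.float64(2.0)), (-1.5, np.float64(0.75)), (0, np.float64(-0.47)), (1.5, np.float64(-1.68)), (3, np.float64(-2.87))]
{288: 177.0, 290: 176.0, 292: 175.0, 294: 174.0, 296: 174.0, 298: 174.0, 300: 174.5} [(-3, np.float64(1.98)), (-1.5, np.float64(0.86)), (0, np.float64(-0.23)), (1.5, np.float64(-1.31)), (3, np.float64(-2.38))]
{290: 184.0, 292: 183.0, 294: 182.0, 296: 181.0, 298: 180.0, 300: 179.0} [(-3, np.float64(0.22)), (-1.5, np.float64(-0.88)), (0, np.float64(-1.96)), (1.5, np.float64(-3.02)), (3, np.float64(-4.07))]
14.5 [-0.74  0.4   0.27] [0.4  0.43 0.4 ] [0.4543 0.1855 0.0346]
14.75 [-0.35  0.21  0.17] [0.63 0.13 0.56] [0.4543 0.1855 0.0346]
```

The wand has pitched up about 2.3° in the grip, so the pad is barely pressed. I push further and watch the nose and the force.

arm_command(
  increments=[
    [[0, 0, -0.15], 0],
    [[0, 0, -0.15], 0],
    [[0, 0, 0], 0],
    [[0, 0, 0], 0],
  ],
)

```text
time: 15.15
tool_pos: [0.454, 0.1854, 0.0253]
eef_rot: [-0.0, 0.005, 1.0, -0.0]
force: [-1.3, -0.4, 0.7]
grip_width: 0.649
grip_force: 30.0
```

```bash
python3 av.py; python3 av.py; python3 - <<'E'
from nose import *
f=grab_frame('side');cv2.imwrite('pics/s8_raw.png',f)
nose(f,[.4544,.1855,.0286],range(290,302,2),range(165,195))
E
```

```text
15.4 [-0.66  0.04  0.52] [0.58 0.35 0.63] [0.4542 0.1854 0.0256]
15.65 [-0.84 -0.08  0.4 ] [0.31 0.72 0.52] [0.4543 0.1854 0.0256]
{290: 185.0, 292: 184.0, 294: 183.0, 296: 182.0, 298: 180.5, 300: 179.5} [(-3, np.float64(-0.58)), (-1.5, np.float64(-1.67)), (0, np.float64(-2.74)), (1.5, np.float64(-3.79)), (3, np.float64(-4.83))]
```

The force is now up 1.8 N from the baseline, about 4–5 mm by the spring law. I add 4 mm for certainty and hold.

arm_command(
  increments=[
    [[0, 0, -0.15], 0],
    [[0, 0, 0], 0],
    [[0, 0, 0], 0],
    [[0, 0, 0], 0],
    [[0, 0, 0], 0],
  ],
)

```text
time: 16.2
tool_pos: [0.4544, 0.1855, 0.0212]
eef_rot: [0.0, 0.005, 1.0, 0.0]
force: [0.1, 0.1, -0.3]
grip_width: 0.647
grip_force: 30.0
```

```bash
python3 av.py; python3 av.py; python3 - <<'E'
from nose import *
f=grab_frame('side');cv2.imwrite('pics/s9_raw.png',f)
nose(f,[.4544,.1855,.0211],range(290,302,2),range(165,195))
def prof(n):
    g=cv2.imread(n).astype(float);sat=g[165:200,288:302,2]-g[165:200,288:302,0]  # R-B
    w=np.clip(sat-60,0,None);return ((w*np.arange(165,200)[:,None]).sum(0)/w.sum(0)).round(2)
for n in 's7','s8','s9':print(prof(f'pics/{n}_raw.png'))
for dz in(0,-.005,-.01):print(w2px('side',np.array([.632,.184,.0857+dz])))
E
```

```text
16.45 [-0.56  0.25  0.13] [0.34 0.37 0.72] [0.4544 0.1855 0.0211]
16.7 [-0.1   0.27  0.13] [0.66 0.41 0.46] [0.4544 0.1855 0.0211]
{290: 185.0, 292: 184.5, 294: 183.0, 296: 182.0, 298: 180.5, 300: 179.5} [(-3, np.float64(-2.52)), (-1.5, np.float64(-3.6)), (0, np.float64(-4.66)), (1.5, np.float64(-5.71)), (3, np.float64(-6.74))]
[179.79 180.06 180.49 180.83 180.77 181.27 180.6  181.17 180.48 180.34
 179.56 179.51 178.86 178.78]
[180.43 180.54 181.21 181.22 181.44 181.6  181.31 181.46 181.29 180.49
 180.16 179.63 179.33 179.19]
[180.63 181.06 181.25 181.66 181.59 181.96 181.34 181.64 181.36 180.62
 180.21 179.73 179.37 179.21]
[301.48564559 180.39633262]
[301.50154687 181.7205785 ]
[301.51736813 183.03815981]
```

The force saturates at about 1.5 N because the wand rotates in the flat heel grip, which leaves the press marginal. Better is to hold the block above the heel with the fingertips resting on the heel's wings, so that rotation is blocked. I back out, set the wand down in front of the bin and regrasp there.

arm_command(
  increments=[
    [[0, 0, 0.5], 0],
    [[0, 0, 0.8], 0],
    [[0, 0, 0.8], 0],
    [[0, 0, 0.15], 0],
    [[-0.6, 0, 0], 0],
    [[-0.9, 0, 0], 0],
    [[-0.9, 0, 0], 0],
    [[-0.8, 0, 0], 0],
    [[0, 0, -0.8], 0],
    [[0, 0, -0.8], 0],
    [[0, 0, -0.4], 0],
    [[0, 0, 0], 0],
  ],
)

```text
time: 17.95
tool_pos: [0.3554, 0.1849, 0.0259]
eef_rot: [-0.003, 0.005, 1.0, -0.001]
force: [-0.8, 0.7, -1.9]
grip_width: 0.643
grip_force: 30.0
```

arm_command(
  increments=[
    [[0, 0, -0.2], 0],
    [[0, 0, -0.15], 0],
    [[0, 0, -0.12], 0],
    [[0, 0, -0.1], 0],
    [[0, 0, 0], 0],
  ],
)

```text
time: 18.45
tool_pos: [0.3581, 0.1854, 0.0112]
eef_rot: [-0.0, 0.005, 1.0, -0.0]
force: [0.5, -0.6, -1.5]
grip_width: 0.644
grip_force: 30.0
```

```bash
python3 av.py; python3 - <<'E'
from nose import *
f=grab_frame('side');cv2.imwrite('pics/s10_raw.png',f)
T=read_state()['tool_pos'];print(w2px('side',T+[.108,-.001,.05]),w2px('side',T+[.188,-.0016,.05]))
E
```

```text
18.7 [ 0.2  -0.19 -1.4 ] [0.52 0.86 0.43] [0.3585 0.1855 0.0117]
[258.32791146 206.67267592] [280.15252542 196.66760197]
```

arm_command(
  increments=[
    [[0, 0, -0.06], 0],
    [[0, 0, -0.06], 0],
    [[0, 0, 0], 0],
  ],
)

```text
time: 19.05
tool_pos: [0.361, 0.1856, 0.0099]
eef_rot: [0.002, 0.004, 1.0, 0.0]
force: [-1.1, -1.4, 11.7]
grip_width: 0.65
grip_force: 30.0
```

arm_command(
  increments=[
    [[0, 0, 0], 0],
    [[0, 0, 0], 0],
    [[0, 0, 0], 0],
    [[0, 0, 0], 0],
    [[0, 0, 0], 0],
    [[0, 0, 0], 0],
  ],
  jaw=0.2,
)

```text
time: 19.65
tool_pos: [0.3582, 0.1854, 0.0078]
eef_rot: [-0.0, 0.005, 1.0, -0.0]
force: [0.8, -0.1, -0.1]
grip_width: 0.802
grip_force: 0.0
```

arm_command(
  increments=[
    [[0.3, 0, 1], 0],
    [[0.5, 0, 1], 0],
    [[1, 0, 1], 0],
    [[1, 0, 1], 0],
    [[1, 0, 1], 0],
    [[0.2, 0, 1], 0],
    [[0, 0, 1], 0],
    [[0, 0, 0.5], 0],
    [[0, 0, 0], 0],
    [[0, 0, 0], 0],
  ],
  jaw=0.2,
)

```text
time: 20.65
tool_pos: [0.4776, 0.1854, 0.2316]
eef_rot: [-0.001, 0.005, 1.0, -0.0]
force: [0.1, -0.3, -0.4]
grip_width: 0.797
grip_force: 0.0
```

```bash
python3 - <<'E'
from h import *
s=stat();c=get_calibration('wrist')
f=grab_frame('wrist');cv2.imwrite('pics/w6_raw.png',f);np.savez('w6.npz',K=c['camera_matrix'],T=c['pose'])
hsv=cv2.cvtColor(f,cv2.COLOR_BGR2HSV)
m=cv2.inRange(hsv,(3,150,60),(28,255,255));n,l,st,ce=cv2.connectedComponentsWithStats(m)
print([st[i].tolist() for i in range(1,n) if st[i][4]>40])
P=[.3585+.083,.1855]
for q in((-89,-30,46),(-89,30,46),(25,0,74),(-89,0,74)):print(q,w2px('wrist',[P[0]+q[0]/1e3,P[1]+q[1]/1e3,q[2]/1e3],c).round(1))
E
```

```text
t 20.65 tcp [0.4776 0.1854 0.2316] yaw_x 179.47 tilt [-0.0016 -0.0002] F [ 0.1 -0.3 -0.4] gw 0.797 gf 0.0
[[6, 0, 65, 14, 358], [110, 0, 141, 69, 2275], [177, 0, 23, 8, 68], [210, 0, 66, 15, 396], [234, 0, 118, 42, 1622], [297, 0, 18, 8, 63], [433, 0, 30, 7, 77], [477, 0, 28, 8, 71], [505, 0, 42, 11, 194], [511, 0, 129, 56, 2324], [96, 3, 27, 9, 79], [56, 5, 37, 8, 106], [455, 9, 36, 12, 108], [508, 10, 17, 6, 48], [434, 13, 25, 14, 125], [615, 12, 11, 9, 41], [0, 14, 32, 15, 172], [0, 15, 119, 63, 1925], [187, 17, 13, 10, 50], [500, 17, 23, 6, 45], [470, 24, 51, 29, 363], [461, 27, 25, 11, 82], [442, 28, 18, 8, 42], [256, 35, 22, 8, 50], [273, 34, 30, 10, 117], [445, 38, 21, 6, 67], [124, 40, 19, 7, 54], [198, 43, 148, 55, 2957], [255, 44, 30, 14, 144], [447, 45, 165, 38, 1798], [100, 49, 35, 11, 124], [625, 48, 15, 14, 77], [446, 53, 14, 13, 70], [592, 57, 23, 6, 54], [100, 61, 65, 21, 430], [628, 63, 12, 10, 43], [51, 69, 98, 36, 945], [152, 70, 40, 16, 281], [611, 70, 27, 14, 96], [405, 79, 19, 12, 57], [456, 79, 102, 23, 609], [445, 82, 21, 20, 195], [607, 84, 25, 8, 85], [183, 
[... 584 characters left out ...]
170, 20, 67, 1254], [628, 173, 12, 17, 78], [193, 174, 20, 10, 54], [595, 176, 15, 7, 47], [458, 181, 30, 23, 155], [609, 181, 22, 13, 131], [594, 183, 19, 14, 65], [148, 191, 47, 16, 186], [113, 194, 14, 13, 51], [621, 199, 19, 13, 86], [135, 201, 27, 6, 64], [180, 205, 17, 13, 78], [168, 208, 12, 9, 52], [599, 212, 23, 8, 80], [578, 214, 62, 41, 691], [251, 240, 42, 27, 271], [309, 242, 24, 3, 46], [354, 242, 15, 10, 45], [374, 243, 8, 8, 42], [356, 254, 14, 15, 81], [0, 257, 26, 7, 64], [276, 256, 14, 12, 65], [566, 256, 40, 27, 332], [134, 312, 8, 18, 71], [132, 342, 10, 17, 64]]
(-89, -30, 46) [290.8  61.8]
(-89, 30, 46) [345.7  61.3]
(25, 0, 74) [319.2 169.2]
(-89, 0, 74) [318.3  57.5]
```

```bash
python3 - <<'E'
from h import *
f=cv2.imread('pics/w6_raw.png');h=cv2.cvtColor(f,cv2.COLOR_BGR2HSV)
print(h[80,318],h[65,300],h[65,340],h[65,318],h[65,270],h[200,318])
m=cv2.inRange(h,(5,185,150),(28,255,255))
for v in list(range(40,96,3))+list(range(165,240,8)):
    xs=np.nonzero(m[v,270:365])[0]+270
    if len(xs):print(v,xs.min(),xs.max(),len(xs),end=' | ')
cv2.imwrite('pics/w6.png',cv2.resize(f[20:270,200:440],(720,600*750//750)[:2],interpolation=cv2.INTER_CUBIC))
E
```

```text
[ 23 157 247] [ 17 178 246] [ 12 196 191] [ 22 163 247] [ 11 149 145] [ 12 207 202]
61 305 328 4 | 64 291 342 31 | 67 290 343 12 | 70 290 343 12 | 73 290 343 12 | 76 290 343 12 | 79 290 343 13 | 82 292 329 18 | 85 307 326 18 | 173 310 325 16 | 181 310 325 16 | 189 311 325 15 | 197 311 325 15 | 205 311 325 15 | 213 311 325 15 | 221 311 325 15 | 229 311 324 14 |
```

View pics/w6.png

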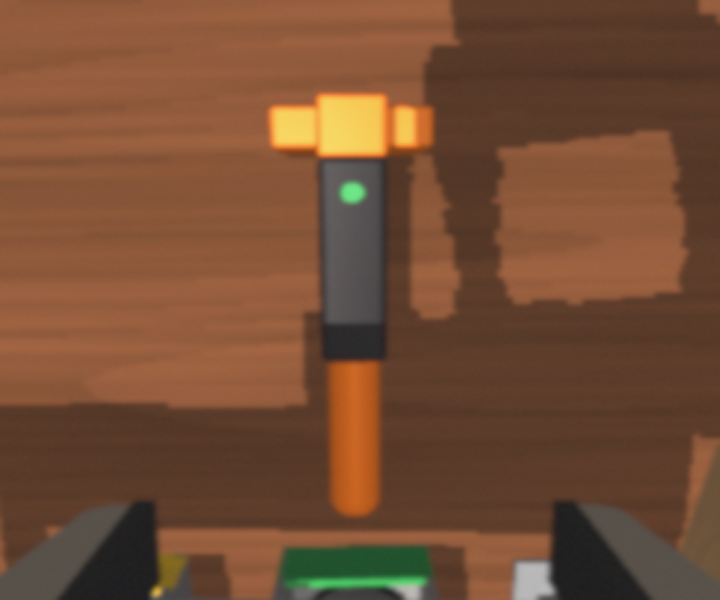

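The wand stands level and straight in front of the green bin: block (317–387,125), wings at (293,127) and (408,127), grip/nose border at y=360, matching prediction within 1–2 mm. Half-close the jaw and come down over the block.

arm_command(
  increments=[
    [[-1, 0, 0], 0],
    [[-1, 0, 0], 0],
    [[-1, 0, 0], 0],
    [[-0.84, 0, 0], 0],
    [[0, 0, -0.8], 0],
    [[0, 0, -1], 0],
    [[0, 0, -1], 0],
    [[0, 0, -1], 0],
    [[0, 0, -1], 0],
    [[0, 0, -0.6], 0],
    [[0, 0, -0.3], 0],
    [[0, 0, 0], 0],
  ],
  jaw=0.5,
)

```text
time: 21.9
tool_pos: [0.3611, 0.1851, 0.0599]
eef_rot: [-0.002, 0.005, 1.0, -0.0]
force: [-0.2, -0.1, -0.2]
grip_width: 0.501
grip_force: 0.0
```

```bash
python3 av.py
```

```text
22.15 [0.14 0.16 0.15] [0.31 0.33 0.25] [0.3635 0.1855 0.0624]
```

arm_command(
  increments=[
    [[0, 0, -0.3], 0],
    [[0, 0, -0.17], 0],
    [[0, 0, -0.05], 0],
    [[0, 0, 0], 0],
  ],
)

```text
time: 22.55
tool_pos: [0.3627, 0.1854, 0.0458]
eef_rot: [-0.001, 0.005, 1.0, -0.0]
force: [-0.0, -0.2, -0.7]
grip_width: 0.502
grip_force: 0.0
```

arm_command(
  increments=[
    [[0, 0, -0.03], 0],
    [[0, 0, 0], 0],
    [[0, 0, 0], 0],
  ],
)

```text
time: 22.85
tool_pos: [0.3633, 0.1855, 0.0455]
eef_rot: [0.0, 0.005, 1.0, 0.0]
force: [-0.0, 0.3, -0.5]
grip_width: 0.5
grip_force: 0.0
```

arm_command(
  increments=[
    [[0, 0, -0.05], 0],
    [[0, 0, 0], 0],
    [[0, 0, 0], 0],
  ],
)

```text
time: 23.15
tool_pos: [0.3631, 0.1855, 0.0439]
eef_rot: [-0.0, 0.005, 1.0, -0.0]
force: [-0.5, 0.0, -0.4]
grip_width: 0.499
grip_force: 0.0
```

arm_command(
  increments=[
    [[0, 0, -0.05], 0],
    [[0, 0, 0], 0],
    [[0, 0, -0.05], 0],
    [[0, 0, 0], 0],
  ],
)

```text
time: 23.55
tool_pos: [0.3629, 0.1854, 0.0407]
eef_rot: [-0.0, 0.005, 1.0, -0.0]
force: [-0.2, -0.7, -0.1]
grip_width: 0.496
grip_force: 0.0
```

```bash
python3 av.py
```

```text
23.8 [ 0.1   0.3  -0.07] [0.5  0.55 0.29] [0.3631 0.1854 0.0409]
```

arm_command(
  increments=[
    [[0, 0, -0.1], 0],
    [[0, 0, 0], 0],
    [[0, 0, 0], 0],
  ],
)

```text
time: 24.1
tool_pos: [0.363, 0.1854, 0.0377]
eef_rot: [-0.0, 0.005, 1.0, -0.0]
force: [-1.1, 0.5, 1.8]
grip_width: 0.499
grip_force: 0.0
```

arm_command(
  increments=[
    [[0, 0, -0.1], 0],
    [[0, 0, 0], 0],
    [[0, 0, 0], 0],
  ],
)

```text
time: 24.4
tool_pos: [0.363, 0.1854, 0.0348]
eef_rot: [-0.0, 0.005, 1.0, -0.0]
force: [0.9, -0.2, -1.1]
grip_width: 0.504
grip_force: 0.0
```

```bash
python3 av.py; python3 - <<'E'
from h import *
c=get_calibration('wrist');f=grab_frame('wrist');cv2.imwrite('pics/w7_raw.png',f)
T=read_state()['tool_pos']
h=cv2.cvtColor(f,cv2.COLOR_BGR2HSV)
for dy in(-.023,-.041,.023,.041):print('finger tip near edge',w2px('wrist',T+[-.01,dy,0],c).round(0))
for q in((-89,-30,46),(-89,30,46),(-89,-13,74),(-89,13,74)):print(q,w2px('wrist',[.4425+q[0]/1e3,.185+q[1]/1e3,q[2]/1e3],c).round(0))
for v in range(150,330,8):
    xs=[u for u in range(200,440) if h[v,u,0]<28 and h[v,u,1]>150 and h[v,u,2]>170]
    if xs:print(v,xs[0],xs[-1],len(xs))
E
```

```text
24.65 [-0.32 -0.02 -0.06] [0.66 0.39 0.27] [0.3632 0.1855 0.0349]
finger tip near edge [284. 214.]
finger tip near edge [255. 215.]
finger tip near edge [356. 214.]
finger tip near edge [385. 213.]
(-89, -30, 46) [270. 221.]
(-89, 30, 46) [369. 220.]
(-89, -13, 74) [295. 238.]
(-89, 13, 74) [345. 238.]
150 311 423 12
214 210 223 2
222 271 365 55
230 277 358 41
238 277 358 82
246 278 357 80
254 296 339 44
262 296 339 44
270 297 339 43
278 300 321 22
294 353 364 11
```

No contact where the wings should be, so before closing I check where things really are, with a coarse colour map in numbers.

```bash
python3 - <<'E'
from nose import *
f=cv2.imread('pics/w7_raw.png');h=cv2.cvtColor(f,cv2.COLOR_BGR2HSV)
for v in range(196,300,4):
    print(v,''.join(('O' if p[1]>150 and p[2]>200 and p[0]<28 else 'o' if p[1]>150 and p[2]>110 and p[0]<20 else '#' if p[2]<45 else 'g' if p[1]<80 else '.') for p in h[v,230:410:2]))
g=grab_frame('side');cv2.imwrite('pics/s11_raw.png',g)
nose(cv2.imread('pics/s10_raw.png'),[.3585,.1855,.0117],range(262,282,3),range(185,215))
nose(g,[.3595,.1850,.0095],range(262,282,3),range(185,215),0)
E
```

```text
196 ..........................................................................................
200 .........................oo...............................................................
204 .o.....................oooooooooooooooooooooooooooooooooooooooooo.........................
208 .......................ooooooooooooooooooooooooooooooooooooooooooo........................
212 ......................ooooooooooooooooooooooooooooooooooooooooooooo.......................
216 ...o.................ooooooooooooooooooooooooooooooooooooooooooooooo......................
220 ....................ooooooooooooooooooooooooooooooooooooooooooooooooo.....................
224 ...................ooOOOOOOOOOOOOOoooooooooooooooooooooOOOOOOOOOOOOOo.....................
228 ....................ooooOOOOOOOOOOoooooooooooooooooooooOOOOOOOOOOoooo.....................
232 oooo.........ggggggg###oOOOOOOOOOooooooooooooooooooooooOOOOOOOOOO.###ggggggg..............
236 ...........gggggggg####oOOOOOOOOOoooooooooooooooooooooooOOOOOOOOo.###ggggggggg............
240 .........ggggggggg#####oOOOOOOOOOoOOOOOOOOOOOOOOOOO
[... 1076 characters left out ...]
gggggggg
288 ggggggggggggg#######..............g####################..............#######gggggggggggggg
292 ggggggggggggg######...............g####################.........oo...g#####ggggggggggggggg
296 ggggggggggggg######.......o........####################.........o.o...#####ggggggggggggggg
{262: 206.0, 265: 205.0, 268: 199.5, 271: 197.5, 274: 196.0, 277: 195.0} [(-3, np.float64(0.61)), (-1.5, np.float64(-0.5)), (0, np.float64(-1.58)), (1.5, np.float64(-2.65)), (3, np.float64(-3.69))]
{262: 207.0, 265: 206.5, 268: 201.5, 271: 200.5, 274: 198.5, 277: 197.0, 280: 197.5} [(-3, np.float64(2.27)), (-1.5, np.float64(1.17)), (0, np.float64(0.08)), (1.5, np.float64(-1.02)), (3, np.float64(-2.09))]
```

The map shows the wand level, and the fingertips overlap the wing tops with no force. That suggests only the pads higher up the fingers collide, so I keep descending gently to feel for the wings.

arm_command(
  increments=[
    [[0, 0, -0.05], 0],
    [[0, 0, 0], 0],
    [[0, 0, -0.05], 0],
    [[0, 0, 0], 0],
    [[0, 0, 0], 0],
  ],
)

```text
time: 25.25
tool_pos: [0.3631, 0.1854, 0.0318]
eef_rot: [-0.0, 0.005, 1.0, -0.0]
force: [-0.7, 1.2, -0.5]
grip_width: 0.497
grip_force: 0.0
```

```bash
python3 av.py
```

```text
25.5 [0.03 0.11 0.25] [0.5  0.32 0.43] [0.3631 0.1855 0.0319]
```

arm_command(
  increments=[
    [[0.03, -0.02, 0.3], 0],
    [[0, 0, 0], 0],
  ],
)

```text
time: 25.7
tool_pos: [0.3653, 0.185, 0.0423]
eef_rot: [0.001, 0.005, 1.0, 0.0]
force: [-0.1, -0.8, -0.3]
grip_width: 0.497
grip_force: 0.0
```

arm_command(
  increments=[
    [[0, 0, 0], 0],
    [[0, 0, 0], 0],
    [[0, 0, 0], 0],
    [[0, 0, 0], 0],
    [[0, 0, 0], 0],
    [[0, 0, 0], 0],
  ],
  jaw=1,
)

```text
time: 26.3
tool_pos: [0.3639, 0.1848, 0.0408]
eef_rot: [-0.0, 0.005, 1.0, -0.0]
force: [0.2, 0.4, -0.2]
grip_width: 0.254
grip_force: 30.0
```

Gripped the 24 mm block (23.4 mm read). Lift, go in, and press the green pad.

arm_command(
  increments=[
    [[0, 0, 0.5], 0],
    [[0, 0, 0.8], 0],
    [[0, 0, 0.9], 0],
    [[0.6, 0, 0], 0],
    [[0.8, 0, 0], 0],
    [[0.8, 0, 0], 0],
    [[0.6, 0, 0], 0],
    [[0.3, 0, 0], 0],
    [[0, 0, 0], 0],
    [[0, 0, -0.4], 0],
    [[0, 0, -0.4], 0],
    [[0, 0, 0], 0],
  ],
)

```text
time: 27.5
tool_pos: [0.4541, 0.1846, 0.0801]
eef_rot: [-0.003, 0.005, 1.0, -0.0]
force: [0.5, 0.6, -1.3]
grip_width: 0.254
grip_force: 30.0
```

```bash
python3 av.py
```

```text
27.75 [-0.13 -0.4  -1.38] [0.25 0.26 0.72] [0.4563 0.1849 0.0825]
```

arm_command(
  increments=[
    [[0, 0, -0.2], 0],
    [[0, 0, -0.2], 0],
    [[0, 0, -0.2], 0],
    [[0, 0, 0], 0],
    [[0, 0, 0], 0],
  ],
)

```text
time: 28.25
tool_pos: [0.4571, 0.1849, 0.0649]
eef_rot: [-0.0, 0.005, 1.0, 0.0]
force: [-0.2, -1.0, 0.1]
grip_width: 0.255
grip_force: 30.0
```

```bash
python3 av.py
```

```text
28.5 [-0.74  0.53  0.28] [0.53 0.31 0.35] [0.4571 0.1849 0.0651]
```

arm_command(
  increments=[
    [[0, 0, -0.2], 0],
    [[0, 0, 0], 0],
    [[0, 0, 0], 0],
    [[0, 0, 0], 0],
  ],
)

```text
time: 28.9
tool_pos: [0.457, 0.1849, 0.0589]
eef_rot: [-0.0, 0.005, 1.0, 0.0]
force: [-0.2, -0.4, 0.7]
grip_width: 0.259
grip_force: 30.0
```

```bash
python3 av.py; python3 av.py; python3 - <<'E'
from h import *
f=grab_frame('side');cv2.imwrite('pics/s12_raw.png',f)
def prof(n):
    g=cv2.imread(n).astype(float);s=g[165:200,288:302,2]-g[165:200,288:302,0];w=np.clip(s-60,0,None);return ((w*np.arange(165,200)[:,None]).sum(0)/w.sum(0)).round(2)
for n in 's7','s8','s9','s12':print(prof(f'pics/{n}_raw.png'))
E
```

```text
29.15 [-0.74  0.4   0.42] [0.43 0.18 0.33] [0.457  0.1849 0.059 ]
29.4 [-0.79  0.17  0.7 ] [0.34 0.53 0.71] [0.457  0.1849 0.0589]
[179.79 180.06 180.49 180.83 180.77 181.27 180.6  181.17 180.48 180.34
 179.56 179.51 178.86 178.78]
[180.43 180.54 181.21 181.22 181.44 181.6  181.31 181.46 181.29 180.49
 180.16 179.63 179.33 179.19]
[180.63 181.06 181.25 181.66 181.59 181.96 181.34 181.64 181.36 180.62
 180.21 179.73 179.37 179.21]
[180.55 180.97 181.28 181.73 181.64 182.22 181.46 182.15 181.51 181.06
 180.31 180.22 179.53 179.4 ]
```

Now about +1.9 N, roughly 5.5 mm. A bit further and a hold.

arm_command(
  increments=[
    [[0, 0, -0.15], 0],
    [[0, 0, 0], 0],
    [[0, 0, 0], 0],
    [[0, 0, 0], 0],
    [[0, 0, 0], 0],
  ],
)

```text
time: 29.95
tool_pos: [0.4569, 0.1848, 0.0544]
eef_rot: [-0.0, 0.005, 1.0, -0.0]
force: [-0.6, -0.2, 0.8]
grip_width: 0.258
grip_force: 30.0
```

```bash
python3 av.py; python3 av.py; python3 - <<'E'
from h import *
f=grab_frame('side');cv2.imwrite('pics/s13_raw.png',f)
def prof(n):
    g=cv2.imread(n).astype(float);s=g[165:200,288:302,2]-g[165:200,288:302,0];w=np.clip(s-60,0,None);return ((w*np.arange(165,200)[:,None]).sum(0)/w.sum(0)).round(2)
print(prof('pics/s13_raw.png'))
E
```

```text
30.2 [-0.94  0.26  0.92] [0.27 0.52 0.27] [0.457  0.1849 0.0544]
30.45 [-1.06  0.38  0.5 ] [0.27 0.43 0.25] [0.457  0.1848 0.0544]
[181.03 181.26 181.64 181.94 182.28 182.48 182.16 182.37 182.19 181.15
 180.53 180.29 179.96 179.61]
```

Green is at about +2.07 N, roughly 6 mm, held over half a second. Back out and go over to yellow.

arm_command(
  increments=[
    [[0, 0, 0.5], 0],
    [[0, 0, 0.6], 0],
    [[0, 0, 0.4], 0],
    [[0, 0, 0], 0],
    [[-0.7, 0, 0], 0],
    [[-0.9, 0, 0], 0],
    [[-0.9, 0, 0], 0],
    [[-0.5, 0, 0], 0],
    [[0, -0.8, 0], 0],
    [[0, -1, 0], 0],
    [[0, -1, 0], 0],
    [[0, -0.95, 0], 0],
  ],
)

```text
time: 31.7
tool_pos: [0.3663, 0.0714, 0.0986]
eef_rot: [-0.001, 0.004, 1.0, -0.0]
force: [0.8, 0.1, -1.2]
grip_width: 0.256
grip_force: 30.0
```

arm_command(
  increments=[
    [[0, 0, 0], 0],
    [[0.7, 0, 0], 0],
    [[0.9, 0, 0], 0],
    [[0.8, 0, 0], 0],
    [[0.55, 0, 0], 0],
    [[0, 0, 0], 0],
    [[0, 0, -0.4], 0],
    [[0, 0, -0.4], 0],
    [[0, 0, -0.2], 0],
    [[0, 0, 0], 0],
    [[0, 0, 0], 0],
  ],
)

```text
time: 32.8
tool_pos: [0.4551, 0.0724, 0.0692]
eef_rot: [-0.0, 0.005, 1.0, 0.0]
force: [0.7, -0.5, -1.2]
grip_width: 0.254
grip_force: 30.0
```

```bash
python3 av.py
```

```text
33.05 [-0.42  0.18 -1.3 ] [0.21 0.45 0.48] [0.4558 0.0723 0.0698]
```

arm_command(
  increments=[
    [[0, 0, -0.2], 0],
    [[0, 0, -0.2], 0],
    [[0, 0, -0.25], 0],
    [[0, 0, 0], 0],
    [[0, 0, 0], 0],
    [[0, 0, 0], 0],
  ],
)

```text
time: 33.65
tool_pos: [0.4556, 0.0724, 0.05]
eef_rot: [-0.0, 0.005, 1.0, -0.0]
force: [-1.4, 0.8, 0.5]
grip_width: 0.256
grip_force: 30.0
```

```bash
python3 av.py;python3 av.py
```

```text
33.9 [-0.86 -0.37  0.52] [0.36 0.46 0.44] [0.4556 0.0723 0.0501]
34.15 [-1.11  0.13  0.38] [0.37 0.29 0.33] [0.4556 0.0724 0.05  ]
```

arm_command(
  increments=[
    [[0, 0, -0.15], 0],
    [[0, 0, 0], 0],
    [[0, 0, 0], 0],
    [[0, 0, 0], 0],
    [[0, 0, 0], 0],
  ],
)

```text
time: 34.65
tool_pos: [0.4555, 0.0723, 0.0454]
eef_rot: [-0.0, 0.005, 1.0, -0.0]
force: [-1.4, -0.4, 0.3]
grip_width: 0.254
grip_force: 30.0
```

```bash
python3 av.py;python3 av.py;python3 - <<'E'
from h import *
f=grab_frame('side');cv2.imwrite('pics/s14_raw.png',f)
# nose pitch/tip estimate by 2-D fit in side view
h=cv2.cvtColor(f,cv2.COLOR_BGR2HSV);m=cv2.inRange(h,(5,140,60),(20,255,255))
T=read_state()['tool_pos']
for th in(2,4,6,8):
    t=np.radians(th);pv=T+[0,0,.019]
    P=lambda x,z:pv+np.array([x/1e3*np.cos(t)-z/1e3*np.sin(t),-.0015*x/173,x/1e3*np.sin(t)+z/1e3*np.cos(t)])
    print(th,'nose start',w2px('side',P(103.5,0)).round(1),'end',w2px('side',P(183.5,0)).round(1),'tip',P(173.5,-60).round(4))
b=w2px('side',P(103.5,0));cols=range(int(b[0]),int(b[0])+34,3)
for u in cols:
    ys=np.nonzero(m[180:230,u])[0]+180;print(u,(ys.min(),ys.max(),len(ys)) if len(ys) else None,end=' | ')
E
```

```text
34.9 [-0.68  0.13  0.48] [0.31 0.41 0.26] [0.4555 0.0724 0.0454]
35.15 [-0.68 -0.04  0.51] [0.82 0.48 0.47] [0.4555 0.0723 0.0454]
2 nose start [306.8 210.4] end [327.2 199.3] tip [0.631  0.0709 0.0105]
4 nose start [306.7 209.5] end [327.2 197.7] tip [0.6328 0.0709 0.0167]
6 nose start [306.6 208.5] end [327.1 196. ] tip [0.6344 0.0709 0.0229]
8 nose start [306.5 207.6] end [327.  194.4] tip [0.6357 0.0709 0.0291]
306 (np.int64(216), np.int64(228), 12) | 309 (np.int64(202), np.int64(229), 19) | 312 (np.int64(200), np.int64(229), 30) | 315 (np.int64(198), np.int64(229), 27) | 318 (np.int64(197), np.int64(229), 23) | 321 (np.int64(195), np.int64(229), 25) | 324 (np.int64(193), np.int64(229), 21) | 327 (np.int64(181), np.int64(229), 9) | 330 (np.int64(225), np.int64(229), 5) | 333 (np.int64(224), np.int64(229), 6) | 336 (np.int64(181), np.int64(229), 21) | 339 (np.int64(180), np.int64(225), 18) |
```

Yellow reads about +1.8 N and the fitted tip height is about 26 mm, so roughly 5–6 mm pressed for well over half a second. Back out and return to the mat.

arm_command(
  increments=[
    [[0, 0, 0.5], 0],
    [[0, 0, 0.6], 0],
    [[0, 0, 0.55], 0],
    [[0, 0, 0], 0],
    [[-0.7, 0, 0], 0],
    [[-0.9, 0, 0], 0],
    [[-0.9, 0, 0], 0],
    [[-0.5, -0.4, 0], 0],
    [[0, -0.8, 0], 0],
    [[0, -1, 0], 0],
    [[0, -1, 0], 0],
    [[0, -1, 0], 0],
  ],
)

```text
time: 36.4
tool_pos: [0.3647, -0.0545, 0.0939]
eef_rot: [-0.001, 0.005, 1.0, 0.0]
force: [0.4, 0.2, -0.1]
grip_width: 0.256
grip_force: 30.0
```

arm_command(
  increments=[
    [[0, -1, 0], -0.02],
    [[0, -1, 0], -0.02],
    [[0, -1, 0], -0.02],
    [[0.1, -1, 0], -0.02],
    [[0.1, -1, 0], -0.006],
    [[0.1, -0.6, 0], 0],
    [[0.07, 0, 0], 0],
    [[0, 0, 0], 0],
  ],
)

```text
time: 37.2
tool_pos: [0.3762, -0.2208, 0.0939]
eef_rot: [-0.001, 0.14, 0.99, 0.001]
force: [-0.0, 0.3, -1.9]
grip_width: 0.259
grip_force: 30.0
```

```bash
python3 -c "
from h import *
stat()"; python3 av.py
```

```text
t 37.2 tcp [ 0.3762 -0.2208  0.0939] yaw_x 163.96 tilt [-0.0013  0.0019] F [-0.   0.3 -1.9] gw 0.259 gf 30.0
37.45 [ 0.11 -0.28 -1.5 ] [0.61 0.65 0.19] [ 0.3763 -0.2204  0.0943]
```

arm_command(
  increments=[
    [[0, -0.1, -0.5], 0],
    [[0, 0, -0.6], 0],
    [[0, 0, -0.3], 0],
    [[0, 0, -0.1], 0],
    [[0, 0, -0.05], 0],
    [[0, 0, 0], 0],
  ],
)

```text
time: 38.05
tool_pos: [0.3769, -0.2249, 0.0489]
eef_rot: [0.0, 0.139, 0.99, -0.0]
force: [0.6, 0.0, -0.9]
grip_width: 0.255
grip_force: 30.0
```

arm_command(
  increments=[
    [[0, 0, -0.05], 0],
    [[0, 0, -0.05], 0],
    [[0, 0, 0], 0],
  ],
)

```text
time: 38.35
tool_pos: [0.3766, -0.2247, 0.0454]
eef_rot: [0.0, 0.139, 0.99, -0.0]
force: [0.3, -0.3, -1.0]
grip_width: 0.254
grip_force: 30.0
```

arm_command(
  increments=[
    [[0, 0, -0.05], 0],
    [[0, 0, -0.05], 0],
    [[0, 0, 0], 0],
  ],
)

```text
time: 38.65
tool_pos: [0.3786, -0.2253, 0.0448]
eef_rot: [0.002, 0.139, 0.99, -0.0]
force: [1.0, 4.7, 13.6]
grip_width: 0.257
grip_force: 30.0
```

Heel on the mat. Open and rise straight up.

arm_command(
  increments=[
    [[0, 0, 0], 0],
    [[0, 0, 0], 0],
    [[0, 0, 0], 0],
    [[0, 0, 0], 0],
    [[0, 0, 0], 0],
    [[0, 0, 0], 0],
  ],
  jaw=0.5,
)

```text
time: 39.25
tool_pos: [0.3765, -0.2246, 0.0422]
eef_rot: [-0.0, 0.139, 0.99, 0.0]
force: [-0.4, -0.1, -0.4]
grip_width: 0.496
grip_force: 0.0
```

arm_command(
  increments=[
    [[0, 0, 0.4], 0],
    [[0, 0, 0.8], 0],
    [[0, 0, 1], 0],
    [[0, 0, 1], 0],
    [[0, 0, 1], 0],
    [[0.5, -0.15, 1], 0],
    [[1, -0.3, 1], 0],
    [[1, -0.3, 1], 0],
    [[1, -0.3, 1], 0],
    [[1, -0.3, 0.5], 0],
    [[0, 0, 0], 0],
    [[0, 0, 0], 0],
  ],
)

```text
time: 40.45
tool_pos: [0.5114, -0.2649, 0.3035]
eef_rot: [-0.0, 0.139, 0.99, 0.0]
force: [0.1, 0.2, 0.1]
grip_width: 0.5
grip_force: 0.0
```

```bash
python3 - <<'E'
from h import *
stat();c=get_calibration('wrist');f=grab_frame('wrist');cv2.imwrite('pics/w8_raw.png',f)
h=cv2.cvtColor(f,cv2.COLOR_BGR2HSV);m=cv2.inRange(h,(3,140,90),(28,255,255))
from scipy.optimize import least_squares
for v in range(20,260,6):
    xs=np.nonzero(m[v,260:380])[0]+260
    if len(xs):print(v,xs.min(),xs.max(),len(xs),end=' | ')
print()
P=lambda x,y,z,o=(.452,-.245),a=np.radians(-16):np.array([o[0]+(x*np.cos(a)-y*np.sin(a))/1e3,o[1]+(x*np.sin(a)+y*np.cos(a))/1e3,.004+z/1e3])
for q in((-89,-30,46),(-89,30,46),(-89,0,74),(25,0,74),(105,0,60)):print(q,w2px('wrist',P(*q),c).round(1))
for q in('wand','mat','bottle','tape','carton'):
    for cam in('wrist','top'):
        if cam=='top' and q=='wand':grab_frame('top')
        print(cam,q,[(np.round(d['centre'],3).tolist(),round(d['conf'],2)) for d in find_in(cam,q)[:2]])
E
```

```text
t 40.45 tcp [ 0.5114 -0.2649  0.3035] yaw_x 164.01 tilt [-0.0006  0.0002] F [0.1 0.2 0.1] gw 0.5 gf 0.0
20 260 379 11 | 26 260 379 10 | 32 260 379 11 | 38 260 379 11 | 44 260 379 11 | 50 260 379 33 | 56 260 379 61 | 62 260 379 61 | 68 260 379 62 | 74 260 379 14 | 80 260 379 14 | 86 260 379 15 | 92 260 379 15 | 98 260 376 12 | 104 260 375 13 | 110 260 266 7 | 116 260 266 7 | 122 260 376 10 | 128 260 376 9 | 134 260 374 9 | 140 260 268 9 | 146 260 371 26 | 152 260 372 28 | 158 260 328 27 | 164 260 327 26 | 170 260 379 34 | 176 260 379 37 | 182 260 379 39 | 188 260 379 40 | 194 260 379 39 | 200 260 379 37 | 206 260 379 25 | 212 260 379 36 | 218 260 379 120 | 224 260 379 120 | 230 277 379 84 | 236 277 358 82 | 242 277 359 83 | 248 278 358 81 | 254 278 358 81 | 
(-89, -30, 46) [297.6  46.3]
(-89, 30, 46) [344.7  46.3]
(-89, 0, 74) [321.4  41.9]
(25, 0, 74) [321.1 139. ]
(105, 0, 60) [320.8 196.7]
wrist wand [([0.436, -0.243, 0.08], 0.62)]
top wand [([0.483, -0.248, 0.069], 0.68)]
wrist mat [([0.444, -0.249, 0.002], 0.6)]
top mat [([0.496, -0.216, 0.004], 0.7)]
wrist bottle [([0.678, -0.293, 0.09], 0.72)]
top bottle [([0.69, -0.288, 0.11], 0.9), ([0.494, -0.216, 0.007], 0.48)]
wrist tape [([0.688, -0.097, 0.037], 0.98)]
top tape [([0.701, -0.1, 0.047], 0.88)]
wrist carton []
top carton [([0.59, 0.38, 0.069], 0.75)]
```

```bash
python3 - <<'E'
from h import *
from scipy.optimize import minimize
g=grab_frame('side');f=cv2.imread('pics/w8_raw.png');c=get_calibration('wrist')
h=cv2.cvtColor(f,cv2.COLOR_BGR2HSV);m=cv2.inRange(h,(3,140,90),(28,255,255))
for v in range(40,212,6):
    xs=np.nonzero(m[v,285:355])[0]+285
    if len(xs)>8:print(v,xs.min(),xs.max(),end=' | ')
ys=np.nonzero(m[100:215,319:324].any(1))[0]+100;print('\nnose rows',ys.min(),ys.max())
hg=cv2.cvtColor(g,cv2.COLOR_BGR2HSV);mg=cv2.inRange(hg,(5,170,120),(20,255,255))
P=lambda x,y,z,o=(.457,-.2465),a=np.radians(-16):np.array([o[0]+(x*np.cos(a)-y*np.sin(a))/1e3,o[1]+(x*np.sin(a)+y*np.cos(a))/1e3,.004+z/1e3])
b,e=w2px('side',P(25,0,60)),w2px('side',P(105,0,60));print('side pred',b,e,'wrist pred',w2px('wrist',P(25,0,74),c),w2px('wrist',P(105,0,60),c))
for u in range(int(b[0]),int(e[0])+4,3):
    yy=np.nonzero(mg[260:320,u])[0]+260
    if len(yy):print(u,yy.min(),yy.max(),'pred mid',np.interp(u,[b[0],e[0]],[b[1],e[1]]).round(1),end=' | ')
E
```

```text
52 309 330 | 58 295 343 | 64 296 343 | 70 298 341 | 148 312 328 | 154 312 328 | 160 312 328 | 166 312 327 | 172 313 327 | 178 313 327 | 184 312 328 | 190 312 327 | 196 312 327 | 202 316 324 | 
nose rows 144 214
side pred [372.77298493 291.91411207] [401.73456346 280.67783582] wrist pred [321.13782571 142.87912876] [320.87337291 200.09488705]
375 286 289 pred mid 291.1 | 378 285 294 pred mid 289.9 | 381 284 292 pred mid 288.7 | 384 283 291 pred mid 287.6 | 387 281 290 pred mid 286.4 | 390 280 289 pred mid 285.2 | 393 279 288 pred mid 284.1 | 396 278 286 pred mid 282.9 | 399 277 285 pred mid 281.7 | 402 280 284 pred mid 280.7 |
```

The wand stands level on the mat, with the nose in both views within about 1–3 px of prediction. The carton, tape and bottle read unchanged within the noise, and the gripper is clear. Handing in.

```bash
python3 -c "
from workcell import *
print(finish_job())"
```

```text
the job is handed in; nothing more can be done
None
```

The job is handed in, with no verdict returned. From force and camera estimates, the green pad was pressed about 6 mm and the yellow about 5 mm, each for over half a second. The wand stands released and level on the mat, and the carton, tape and bottle have not moved beyond measurement noise.

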